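Knock the stuck agitator bars out of the ink bottles and tally them

TASK

Some of the three white ink bottles still have a steel agitator bar stuck in the neck: tip each of those mouth-down over the knock-out tray and rap its rim on the tray's steel ledge until the bar drops out into the tray, and lay all three bottles, empty ones too, on the cork mat. When the last bar is in the tray, push the tally counter's lever fully down and let it spring back once for each bar recovered, no more and no fewer. Do not disturb the ink pot, the tape roll or the card stack.

Things in the scene. Friction and masses are not known exactly. Their poses are not given: they have to be found in the camera images.
- bottle_1: square white plastic ink bottle, 130 mm long, 48 x 48 mm, on its side, mouth roughly towards the robot; 160 g empty. Origin: centre of its underside as it lies; x from mouth to base, z up. Body a full 48 mm square from x = -34 to 65 mm: grip it there across y (x about +5 mm balances). Neck 40 mm square from x = -56 to -34 mm.
- mouth_1 (a point): centre of bottle_1's mouth face (bottle x = -65 mm, 24 mm above its underside), axes as the bottle. Bore 28 mm square; flange 48 mm square (wall 10 mm, 9 mm thick). A sprung strip in the bore's +z side pinches the bar: mouth 30 to 45 degrees down it stays put; each rap at 0.2 to 0.4 m/s moves it on 1 to 3 mm; after 12 mm it is free and slides out at 30 degrees or more.
- bar_1: steel agitator bar, 60 x 24 x 24 mm, about 200 g, stuck in the neck of bottle_1, its front end 14 mm inside the mouth. Origin: centre of its underside, x along the bar. Absent (None from the start) if bottle_1 is already empty; that is also felt by its weight, 160 g against about 360 g.
- bottle_2: square white plastic ink bottle, 130 mm long, 48 x 48 mm, on its side, mouth roughly towards the robot; 160 g empty. Origin: centre of its underside as it lies; x from mouth to base, z up. Body a full 48 mm square from x = -34 to 65 mm: grip it there across y (x about +5 mm balances). Neck 40 mm square from x = -56 to -34 mm.
- mouth_2 (a point): centre of bottle_2's mouth face (bottle x = -65 mm, 24 mm above its underside), axes as the bottle. Bore 28 mm square; flange 48 mm square (wall 10 mm, 9 mm thick). A sprung strip in the bore's +z side pinches the bar: mouth 30 to 45 degrees down it stays put; each rap at 0.2 to 0.4 m/s moves it on 1 to 3 mm; after 12 mm it is free and slides out at 30 degrees or more.
- bar_2: steel agitator bar, 60 x 24 x 24 mm, about 200 g, stuck in the neck of bottle_2, its front end 14 mm inside the mouth. Origin: centre of its underside, x along the bar. Absent (None from the start) if bottle_2 is already empty; that is also felt by its weight, 160 g against about 360 g.
- bottle_3: square white plastic ink bottle, 130 mm long, 48 x 48 mm, on its side, mouth roughly towards the robot; 160 g empty. Origin: centre of its underside as it lies; x from mouth to base, z up. Body a full 48 mm square from x = -34 to 65 mm: grip it there across y (x about +5 mm balances). Neck 40 mm square from x = -56 to -34 mm.
- mouth_3 (a point): centre of bottle_3's mouth face (bottle x = -65 mm, 24 mm above its underside), axes as the bottle. Bore 28 mm square; flange 48 mm square (wall 10 mm, 9 mm thick). A sprung strip in the bore's +z side pinches the bar: mouth 30 to 45 degrees down it stays put; each rap at 0.2 to 0.4 m/s moves it on 1 to 3 mm; after 12 mm it is free and slides out at 30 degrees or more.
- bar_3: steel agitator bar, 60 x 24 x 24 mm, about 200 g, stuck in the neck of bottle_3, its front end 14 mm inside the mouth. Origin: centre of its underside, x along the bar. Absent (None from the start) if bottle_3 is already empty; that is also felt by its weight, 160 g against about 360 g.
- tray: fixed aluminium knock-out tray, 190 x 170 mm outside (x, y), open on top, floor 4 mm thick; origin: centre of its underside; side walls and near wall (at -x) 40 mm high. Along its far side (+x) runs the knocking ledge: a steel bar 170 mm long in y, 22 mm wide (x = 73 to 95 mm), flat top 75 mm above the table.
- ledge_edge (a point): middle of the ledge's upper inner edge (over the tray's inside), 75 mm above the table, axes as the tray; the ledge's top runs from here 22 mm along +x. With the lowest corner of the tipped rim rapping the top about 7 mm outwards (+x) of this edge, mouth towards the tray's -x, the bar clears the ledge and drops into the tray.
- mat: fixed cork mat, 170 x 230 x 5 mm (x, y, thickness); origin: centre of its underside. Room for three bottles side by side, 75 mm apart along y, each lying along x.
- counter_lever (a joint): tally counter's spring lever, rad: 0 at rest (up), 0.64 fully down on its stop; it springs back when let go. Pushing its pad down takes 2 to 4 N. A full stroke advances the wheel one step; a part stroke does not count.
- lever_pad (a point): centre of the top of the lever's black push pad (26 x 34 mm), about 84 mm from the axle, moving with the lever. The lever points from the axle to the counter's -x; the pad stands about 85 mm above the table at rest and sinks about 52 mm in an arc to the stop.
- counter_wheel (a joint): tally counter's pin wheel (12 pins, only turns one way), rad: 0 at the start, one step of 0.524 rad for each full stroke of the lever.
- counter: fixed grey tally counter, 100 x 60 mm foot, about 90 mm high; origin: on its underside below the wheel's axle, which lies along y at 55 mm height; the lever points to -x, roughly towards the robot.
- ink_pot: bystander: small ink pot with a red cap, 60 mm across, 58 mm high, origin at its underside. Leave alone.
- tape_roll: bystander: roll of blue tape lying flat, 80 mm across, 36 mm high, origin at its underside. Leave alone.
- card_stack: bystander: stack of white hexagonal cards, 138 x 129 x 39 mm, origin at its underside. Leave alone.
There are look-alikes about, which are no part of the job. Leave any blue look-alike of the bottle_1 alone.

How it is judged:
By the outcome, as a careful person would: the job done as asked, in the order asked, and still so for the second after the job is handed in, with the robot touching nothing.
Of bar_1, bar_2, bar_3 only 2 to 3 are there at a start; the rules pass over those that are not, and their reading is None.
At some moment in a run one of bottle_1, bottle_2, bottle_3 may be knocked a few centimetres aside while the robot is not near it.
It also fails if it takes over 210 s, if anything falls off the work surface, if the arm or the gripper's body presses on something with over 40 N, if the wrist force passes 120 N, or if a joint passes its speed limit or range.

ROBOT

A 6-joint arm with a two-finger parallel gripper is mounted at the origin on the work surface; the furniture and walls round the work are solid. World frame = base frame: x ahead of the robot, y to its left, z up, the work surface at z = 0. Lengths are in m, angles in degrees, forces in N, time in s.
With the tool pointing down it reaches from about 0.4 to 0.825 m from the base axis. Payload 7 kg.
Tool frame: the origin (TCP) lies at the very end of the fingers, on their centre line; the grasp point (between the pads) lies 19 mm behind it; z points along the fingers, y is the line along which they close (so a half turn about z gives the same grasp; the last joint's range is limited). The gripper opens to 88 mm and grips with 3 to 60 N. Pads are 19 mm wide; open, the fingers measure 130 mm over their backs; the gripper's body (78 mm by 193 mm) begins 47 mm behind the grasp point.
Start: joints at [91.392, 20.546, 0.682, 0, -70.136, -16.507], TCP at [0.176, 0.652, 0.227] pointing down, gripper open.
Joint ranges: [-176.03, 176.03], [-82.01, 121.73], [-58.28, 71.71], [-173.87, 95.51], [-174.79, -0.11], [-173.66, 173.66]. Speed limits (degrees/s): [136.94, 136.94, 172.46, 180, 180, 180].

INTERFACE

Orientations are given as [roll, pitch, yaw] about the fixed x, y, z axes, in that order (R = Rz(yaw) Ry(pitch) Rx(roll)).
In Python, from plant import r gives the robot as it stands. The module is installed in compiled form; this text tells all that it offers.
- The arm moves only by the tool jog_arm, never from a script. Its arguments are lists of equal length, an entry for each row: "travel": the shift along the tool's x, y, z each as a share of 50 cm, from -1 to 1, a list of three; "dr": the turn, a rotation vector about the tool's x, y, z each as a share of 360 degrees, from -1 to 1, a list of three; "claw": the opening, from 0 (shut) to 1 (fully open). A call has exactly 10 rows; each row is the pose to reach, as a shift and turn from the pose commanded when the call began, along the tool's axes at that moment, turning the shorter way round; what a row does not reach only later rows make up. A row lasts 1/8 s, in which the tool goes at most 62.5 mm and 10.7 degrees, less where a joint would pass 70% of its speed; a pose out of reach is approached as far as the arm can. A call with a number of a shift or a turn outside -1 to 1 is refused whole. A call with a gripper value outside its range is refused whole. The fingers move at their own pace and stop on an object; "newtons" is the grip in N (left out, the last holds). Time passes only in rows, so rows that repeat a pose let the fingers close, or fill a call up. It gives the time, the measured TCP pose, the force, the opening and the grip force at its end, in the units of the state.
- r.get_state(): the state, without advancing time (a new reading comes with each control period).
- r.capture(name): name is "scene" or "top" or "wrist"; returns a dict with "pixels" (420x560x3 uint8, red, green, blue), "range_z" (420x560 float32, m along the optical axis (not along the pixel's ray), 0 where there is no reading), "fx", "fy", "cx", "cy" (pixels), "position" and "attitude" of the camera in the world; the wrist camera has in their place "hand_eye" (4x4, takes a point from camera to tool coordinates, whose origin is the TCP and whose axes are the flange's). Camera axes: x right, y up, looking along -z (the intrinsics and any distortion apply to the point x, -y, -z); pixel columns grow to the right and rows downward; lengths in m; the calibration is good to about 2 mm. A picture is of the moment at which its call begins: read the wrist's pose just before it.
- r.close_job(): hands the job in; it is judged then, once.
Trained networks look in the newest picture that a camera, given by its name, has taken for a name from the list of things; names that differ only in an ending like _2 or _b are one class to them, and where a whole thing is asked for, a point or a joint stands for the part that bears it (a point fixed in the world has none). Each returns a list of dicts, best first, with "conf" (0 to 1); they miss things now and then, are a little off and sometimes report something else, mostly with a low value. They report only what shows in the picture. A call takes as long as a camera call. They do not tell look-alikes from the thing itself.
- r.boxes_of(name, camera): "extent" ([left, top, right, bottom] in pixels, round what is visible of it).
- r.regions_of(name, camera): "pixels" (420x560 bool, what is visible of it) and "extent" ([left, top, right, bottom] in pixels, round what is visible of it).
- r.tip_of(name, camera): "at" ([column, row] in pixels: a listed point, or the origin of a listed thing).
The state is a dict: "time_s": time; "joints": joint angles; "qd": joint speeds; "joint_torque": joint torques, N m; "tcp_pos": TCP position; "eef_rot": TCP orientation; "contact_force": force on the tool from outside, world axes, zero at the start; "moment": the same for the moment, N m; "gripper_width": finger opening in m; "gripper_force": force on a finger pad.
Only numpy, scipy, OpenCV 4.12 (cv2) and the standard library are available. Lean on these libraries where they do the work, as an engineer would, in place of code of your own. Each camera call takes 0.05 s, during which the arm holds its last target. There are 200 camera calls.

## Working session

There is one attempt and no reset: what is moved stays moved. The work goes in short steps, Python scripts to look and compute and a tool call to move; the robot and the scene stay as the last step left them, time stands still between calls to the robot, and variables do not carry over. Pictures are saved under pics/ and viewed, at most 14 in all, crops included, and the job is handed in when it is done.

Besides the shell and the picture viewer there is one more tool, called as name(argument=value, ...) on one line, values as JSON. jog_arm: Moves the arm, as the interface text tells. Its arguments: {"type":"object","properties":{"travel":{"type":"array"},"dr":{"type":"array"},"claw":{"type":"array"},"newtons":{"type":"number"}},"required":["travel","dr","claw"]}

```bash
mkdir -p pics; cat > h.py <<'E'
import numpy as np, cv2
from scipy.spatial.transform import Rotation as R
from plant import r
def att(a):
    a=np.array(a,float)
    if a.shape==(3,3): return a
    if a.size==3: return R.from_euler('xyz',a.ravel(),degrees=True).as_matrix()
    return R.from_quat(a).as_matrix()
def tool():
    s=r.get_state(); T=np.eye(4); T[:3,:3]=att(s['eef_rot']); T[:3,3]=s['tcp_pos']; return T
def cam(name):
    T=tool(); c=r.capture(name)
    if 'hand_eye' in c: c['T']=T@np.array(c['hand_eye'])
    else:
        M=np.eye(4); M[:3,:3]=att(c['attitude']); M[:3,3]=c['position']; c['T']=M
    return c
def cloud(c):
    z=c['range_z']; v,u=np.indices(z.shape)
    P=np.stack([(u-c['cx'])/c['fx']*z,-(v-c['cy'])/c['fy']*z,-z],-1)
    P=P@c['T'][:3,:3].T+c['T'][:3,3]; P[z==0]=np.nan; return P
def save(c,n): cv2.imwrite('pics/'+n,c['pixels'][:,:,::-1])
E
python3 - <<'E'
from h import *
for n in ('scene','top'):
    c=cam(n); save(c,n+'0.png'); print(n,{k:(v if np.size(v)<5 else np.round(v,3)) for k,v in c.items() if k not in('pixels','range_z')})
    P=cloud(c); np.save(n+'P.npy',P)
    for t in ('bottle_1','tray','mat','counter','lever_pad','ink_pot','tape_roll','card_stack','ledge_edge','mouth_1','bar_1'):
        for f in (r.boxes_of,):
            try: D=f(t,n)
            except Exception as e: print(t,e); continue
            for d in D:
                e=np.array(d['extent']); u,v=int((e[0]+e[2])/2),int((e[1]+e[3])/2)
                print(n,t,round(d['conf'],2),e.round(),P[min(v,419),min(u,559)].round(3))
print(r.get_state())
E
```

```text
scene {'fx': 440.6449250089353, 'fy': 440.6449250089353, 'cx': 282.36297611006154, 'cy': 203.58971435080758, 'position': array([ 1.14832954, -0.54252854,  1.3105902 ]), 'attitude': array([29.79183887,  0.21673491, 57.18301723]), 'T': array([[ 0.542, -0.728,  0.419,  1.148],
       [ 0.84 ,  0.472, -0.267, -0.543],
       [-0.004,  0.497,  0.868,  1.311],
       [ 0.   ,  0.   ,  0.   ,  1.   ]])}
scene bottle_1 0.94 [214. 214. 232. 260.] [ 0.538 -0.378  0.047]
scene bottle_1 0.92 [172. 260. 209. 305.] [ 0.616 -0.534  0.049]
scene bottle_1 0.83 [264. 220. 282. 265.] [ 0.638 -0.258  0.049]
scene bottle_1 0.75 [183. 204. 206. 246.] [ 0.445 -0.434  0.043]
scene tray 0.69 [268. 162. 338. 232.] [ 0.533 -0.071  0.006]
scene tray 0.21 [307. 130. 327. 156.] [ 0.361  0.113 -0.004]
scene mat 0.71 [323. 116. 389. 172.] [0.445 0.226 0.003]
scene counter 0.78 [358. 168. 397. 212.] [0.671 0.135 0.058]
scene lever_pad 0.57 [361. 170. 390. 192.] [ 0.615  0.185 -0.002]
scene ink_pot 0.55 [323. 226. 344. 251.] [ 0.733 -0.091  0.056]
scene tape_roll 0.75 [305. 129. 328. 155.] [ 0.357  0.112 -0.007]
scen
[... 2130 characters left out ...]
 -0.081  0.062]
{'time_s': 1.2, 'joints': array([ 9.13925976e+01,  2.05469999e+01,  6.79176410e-01, -1.84114864e-04,
       -7.01345572e+01, -1.65069806e+01]), 'qd': array([ 0.02014625,  0.01775415, -0.10272892,  0.05847795,  0.08307374,
        0.00038691]), 'joint_torque': array([ 1.48019684e-03, -5.82386541e+01,  2.93296587e+01,  7.00232103e+00,
        1.24304453e-02, -1.68800602e-05]), 'tcp_pos': array([0.17601482, 0.65160729, 0.22653227]), 'eef_rot': array([ 1.79997668e+02, -5.10413118e-04, -1.51144456e+01]), 'contact_force': array([0.23251609, 0.08929853, 0.04630059]), 'moment': array([ 0.0080382 , -0.00734101,  0.0224633 ]), 'gripper_force': 0.0, 'gripper_width': 0.08764463377002625}
```

```bash
python3 - <<'E'
import cv2
a=cv2.imread('pics/top0.png'); cv2.imwrite('pics/topz.png',cv2.resize(a[150:310,110:420],None,fx=2.55,fy=2.55,interpolation=cv2.INTER_CUBIC))
import numpy as np
from h import *
# tops of objects: connected comps in top cloud
P=np.load('topP.npy')
c=cv2.cvtColor(a,cv2.COLOR_BGR2HSV)
z=P[...,2]; m=((z>0.03)&(z<0.1)&(P[...,0]>0.25)&(P[...,0]<0.85)&(abs(P[...,1])<0.75)).astype(np.uint8)
n,l,s,ce=cv2.connectedComponentsWithStats(m)
for i in range(1,n):
    if s[i,4]<60: continue
    q=P[l==i]; (x,y),(w,h),an=cv2.minAreaRect(q[:,:2].astype(np.float32))
    print(s[i,:4],'ctr',round(x,3),round(y,3),'size',round(w,3),round(h,3),'ang',round(an,1),'z',np.median(q[:,2]).round(3),np.percentile(q[:,2],98).round(3),'col',a[l==i].mean(0).round())
# mat and tray outline
hit=r
E
```

```text
[102 133  28  12] ctr 0.835 0.403 size 0.097 0.031 ang 84.8 z 0.085 0.097 col [106.  98.  87.]
[129 132  31  26] ctr 0.812 0.302 size 0.084 0.071 ang 73.6 z 0.089 0.099 col [106.  98.  88.]
[217 133  41  19] ctr 0.821 -0.015 size 0.057 0.141 ang 0.0 z 0.065 0.072 col [83. 89. 82.]
[355 138  32  28] ctr 0.77 -0.47 size 0.117 0.047 ang 49.1 z 0.066 0.099 col [ 97. 105. 111.]
[248 163  16  18] ctr 0.716 -0.079 size 0.055 0.054 ang 63.9 z 0.057 0.064 col [ 60.  60. 146.]
[179 171  21  37] ctr 0.649 0.146 size 0.129 0.05 ang 13.0 z 0.075 0.093 col [110. 110. 110.]
[138 176  26  30] ctr 0.642 0.272 size 0.045 0.108 ang 59.8 z 0.067 0.098 col [62. 59. 59.]
[287 180  34  37] ctr 0.623 -0.246 size 0.049 0.131 ang 50.7 z 0.049 0.055 col [201. 202. 201.]
[367 184  37  33] ctr 0.607 -0.531 size 0.049 0.131 ang 38.2 z 0.048 0.055 col [172. 101.  68.]
[228 196  51  58] ctr 0.527 -0.07 size 0.17 0.191 ang 87.1 z 0.073 0.082 col [154. 151. 150.]
[329 204  26  40] ctr 0.529 -0.378 size 0.05 0.129 ang 68.4 z 0.048 0.056 col [199. 200. 199.]
[345 230  28  40] ctr 0.439 -0.432 size 0.05 0.13 ang 65.1 z 0.048 0.055 col [198. 198. 197.]
[277 247  38  37] ctr 0.389 -0.212 size 0.119 0.129 ang 64.9 z 0.04 0.047 col [188. 192. 192.]
[195 260  24  23] ctr 0.372 0.092 size 0.079 0.075 ang 89.4 z 0.037 0.045 col [109.  69.  61.]
[313 297  31  10] ctr 0.265 -0.319 size 0.099 0.03 ang 89.6 z 0.057 0.064 col [69. 79. 87.]
```

View pics/topz.png

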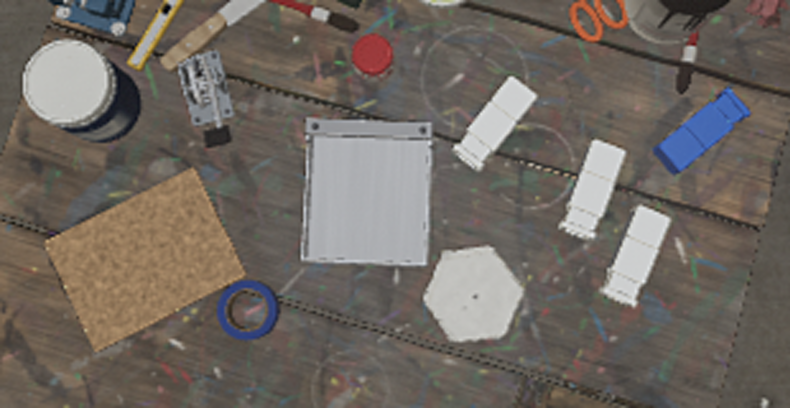

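View pics/scene0.png

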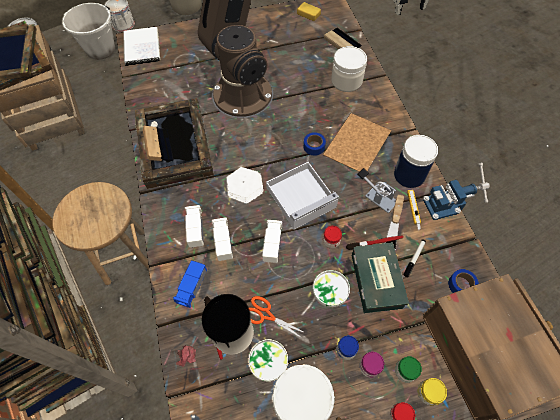

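The top crop shows three white bottles at about (495,122), (595,190) and (638,255), with their mouths towards the lower left. The blue look-alike is at (705,130) and the tray at (370,195). The mat is at (146,258) with its x axis yawed about +25°, the counter is at (205,90), and its lever pad is at (217,138). The scene picture agrees.

```bash
cat >> h.py <<'E'
def goto(p,e,T=None):
    """travel/dr numbers from pose T (measured) to TCP p, euler e"""
    T=tool() if T is None else T
    t=T[:3,:3].T@(np.array(p)-T[:3,3])/0.5
    d=R.from_matrix(T[:3,:3].T@att(e)).as_rotvec()/(2*np.pi)
    print('to',np.round(p,3),e,'travel',t.round(3).tolist(),'dr',d.round(4).tolist())
    M=np.eye(4); M[:3,:3]=att(e); M[:3,3]=p; return M
def bottles(name='top'):
    c=cam(name); P=cloud(c); z=P[...,2]; px=c['pixels'].astype(int)
    w=(px.min(-1)>130)&(px.max(-1)-px.min(-1)<40)
    m=((z>0.035)&(z<0.066)&w).astype(np.uint8); out=[]
    n,l,s,_=cv2.connectedComponentsWithStats(m)
    for i in range(1,n):
        if s[i,4]<200: continue
        q=P[l==i]; (x,y),(a,b),an=cv2.minAreaRect(q[:,:2].astype(np.float32))
        if abs(max(a,b)-.13)<.02 and abs(min(a,b)-.048)<.015:
            yaw=an if a>b else an-90
            out.append((x,y,yaw)); print('bottle',round(x,4),round(y,4),'yaw',round(yaw,1),'size',round(a,3),round(b,3),'z',np.median(q[:,2]).round(3))
    return out
def grasp(x,y,yaw,dx=.005): 
    a=np.radians(yaw); return x+dx*np.cos(a), y+dx*np.sin(a)
E
python3 - <<'E'
from h import *
P=np.load('topP.npy'); a=cv2.imread('pics/top0.png')
z=P[...,2]; X=P[...,0];Y=P[...,1]
m=(z>.06)&(z<.09)&(X>.55)&(X<.68)&(Y>-.18)&(Y<.04)
print('ledge',cv2.minAreaRect(P[m][:,:2].astype(np.float32)),np.median(z[m]))
m=((X>.3)&(X<.65)&(Y>.05)&(Y<.45)&(abs(z)<.02)); hs=cv2.cvtColor(a,cv2.COLOR_BGR2HSV)
mm=m&(a[...,2].astype(int)-a[...,0]>45)&(hs[...,2]>110)
mm=cv2.morphologyEx(mm.astype(np.uint8),cv2.MORPH_OPEN,np.ones((3,3)))
n,l,s,_=cv2.connectedComponentsWithStats(mm); i=1+s[1:,4].argmax()
print('mat',cv2.minAreaRect(P[l==i][:,:2].astype(np.float32)))
m=(X>.56)&(X<.74)&(Y>.09)&(Y<.2)&(z>.015)
v,u=np.where(m); 
dark=m&(hs[...,2]<75)
print('pad pts',np.c_[P[dark],hs[...,2][dark]].round(3)[:40])
T=tool(); M=goto([.56,.15,.25],[180,0,-30],T)
bottles(); x,y=grasp(.623,-.246,-39.3); goto([x,y,.15],[180,0,-39.3],M)
E
```

```text
ledge ((0.6083364486694336, -0.07424481958150864), (0.1652640849351883, 0.028586601838469505), 86.51610565185547) 0.07639403727956706
mat ((0.4435957074165344, 0.23900361359119415), (0.17037305235862732, 0.23065903782844543), 25.948883056640625)
pad pts [[7.02e-01 1.54e-01 8.30e-02 5.50e+01]
 [6.96e-01 1.52e-01 9.30e-02 5.80e+01]
 [6.94e-01 1.54e-01 8.60e-02 6.70e+01]
 [6.99e-01 1.79e-01 4.90e-02 4.90e+01]
 [6.90e-01 1.53e-01 8.90e-02 7.40e+01]
 [6.96e-01 1.79e-01 4.80e-02 5.30e+01]
 [6.87e-01 1.53e-01 8.60e-02 6.70e+01]
 [6.88e-01 1.51e-01 8.40e-02 3.50e+01]
 [6.95e-01 1.78e-01 3.50e-02 4.90e+01]
 [6.84e-01 1.53e-01 8.60e-02 4.10e+01]
 [6.85e-01 1.51e-01 8.10e-02 3.10e+01]
 [6.91e-01 1.77e-01 4.00e-02 4.50e+01]
 [6.87e-01 1.77e-01 4.20e-02 4.30e+01]
 [6.81e-01 1.74e-01 5.30e-02 5.00e+01]
 [6.86e-01 1.30e-01 2.70e-02 6.20e+01]
 [6.75e-01 1.28e-01 5.80e-02 6.90e+01]
 [6.82e-01 1.30e-01 2.70e-02 5.60e+01]
 [6.76e-01 1.28e-01 4.00e-02 6.20e+01]
 [6.74e-01 1.29e-01 3.30e-02 7.40e+01]
 [6.68e-01 1.72e-01 4.60e-02 5.90e+01]
 [6.67e-01 1.54e-01 4.80e-02 6.50e+01]
 [6.62e-01 1.70e-01 5.50e-0
[... 361 characters left out ...]
]
 [6.10e-01 1.28e-01 8.90e-02 5.20e+01]
 [6.11e-01 1.25e-01 8.70e-02 7.30e+01]
 [6.11e-01 1.22e-01 8.30e-02 5.70e+01]
 [6.11e-01 1.19e-01 8.30e-02 4.20e+01]
 [6.11e-01 1.15e-01 8.50e-02 3.80e+01]
 [6.11e-01 1.12e-01 8.10e-02 5.60e+01]
 [6.08e-01 1.42e-01 8.60e-02 6.00e+01]
 [6.07e-01 1.38e-01 8.80e-02 5.40e+01]
 [6.08e-01 1.36e-01 8.40e-02 4.60e+01]]
to [0.56 0.15 0.25] [180, 0, -30] travel [1.003, 0.768, -0.047] dr [0.0, -0.0, 0.0413]
bottle 0.6227 -0.2469 yaw -39.0 size 0.048 0.132 z 0.049
bottle 0.529 -0.3783 yaw -21.8 size 0.049 0.13 z 0.049
bottle 0.4382 -0.4325 yaw -24.6 size 0.048 0.13 z 0.049
to [ 0.627 -0.249  0.15 ] [180, 0, -39.3] travel [0.515, 0.625, 0.2] dr [0.0, -0.0, 0.0258]
```

jog_arm(travel=[[0.98, 0.76, -0.05], [0.98, 0.76, -0.05], [0.98, 0.76, -0.05], [0.98, 0.76, -0.05], [0.98, 0.76, -0.05], [0.98, 0.76, -0.05], [0.98, 0.76, -0.05], [0.98, 0.76, -0.05], [0.98, 0.76, -0.05], [0.98, 0.76, -0.05]], dr=[[0, 0, 0.04], [0, 0, 0.04], [0, 0, 0.04], [0, 0, 0.04], [0, 0, 0.04], [0, 0, 0.04], [0, 0, 0.04], [0, 0, 0.04], [0, 0, 0.04], [0, 0, 0.04]], claw=[0.9, 0.9, 0.9, 0.9, 0.9, 0.9, 0.9, 0.9, 0.9, 0.9], newtons=50)

```text
time_s: 2.5
tcp_pos: [0.5511, 0.1552, 0.2521]
eef_rot: [-180.0, -0.0, -29.5]
contact_force: [0.6, 1.0, -0.1]
gripper_width: 0.0789
gripper_force: 0.0
```

```bash
python3 - <<'E'
from h import *
s=r.get_state(); print(s['time_s'],s['joints'].round(1),s['tcp_pos'].round(3),s['eef_rot'].round(1))
x,y,w=min(bottles(),key=lambda b:abs(b[1]+.247)); x,y=grasp(x,y,w); goto([x,y,.12],[180,0,round(w,1)])
E
```

```text
2.5 [ 35.3  10.  -10.4   0.  -69.6  25.2] [0.551 0.155 0.252] [-180.    -0.   -29.5]
bottle 0.6225 -0.2467 yaw -39.1 size 0.048 0.13 z 0.049
bottle 0.5292 -0.3777 yaw -22.2 size 0.048 0.13 z 0.049
bottle 0.4382 -0.4326 yaw -25.0 size 0.048 0.13 z 0.048
to [ 0.626 -0.25   0.12 ] [180, 0, -39.1] travel [0.522, 0.624, 0.265] dr [0.0001, -0.0003, 0.0262]
```

jog_arm(travel=[[0.522, 0.624, 0.265], [0.522, 0.624, 0.265], [0.522, 0.624, 0.265], [0.522, 0.624, 0.265], [0.522, 0.624, 0.265], [0.522, 0.624, 0.265], [0.522, 0.624, 0.265], [0.522, 0.624, 0.265], [0.522, 0.624, 0.265], [0.522, 0.624, 0.265]], dr=[[0, 0, 0.0262], [0, 0, 0.0262], [0, 0, 0.0262], [0, 0, 0.0262], [0, 0, 0.0262], [0, 0, 0.0262], [0, 0, 0.0262], [0, 0, 0.0262], [0, 0, 0.0262], [0, 0, 0.0262]], claw=[0.9, 0.9, 0.9, 0.9, 0.9, 0.9, 0.9, 0.9, 0.9, 0.9])

```text
time_s: 3.8
tcp_pos: [0.6238, -0.2421, 0.1198]
eef_rot: [-180.0, -0.1, -38.9]
contact_force: [-0.4, -0.4, -0.1]
gripper_width: 0.0786
gripper_force: 0.0
```

```bash
python3 - <<'E'
from h import *
s=r.get_state(); print(s['time_s'],s['joints'].round(1),s['tcp_pos'].round(4),s['eef_rot'].round(2),s['contact_force'])
goto([.6263,-.2497,.006],[180,0,-39.1])
c=cam('wrist'); save(c,'w1.png')
P=cloud(c); z=P[...,2]; px=c['pixels'].astype(int)
m=(z>.04)&(z<.06)&(px.min(-1)>110)&(np.hypot(P[...,0]-.6226,P[...,1]+.2467)<.09)
print(cv2.minAreaRect(P[m][:,:2].astype(np.float32)),m.sum(),np.median(z[m]))
E
```

```text
3.8 [ -4.6  24.5  -7.9   0.  -57.5  55.7] [ 0.6238 -0.2421  0.1198] [-1.7997e+02 -5.0000e-02 -3.8870e+01] [-0.3721923  -0.38023789 -0.1159924 ]
to [ 0.626 -0.25   0.006] [180, 0, -39.1] travel [0.013, 0.009, 0.228] dr [-0.0001, -0.0001, 0.0006]
((0.6358009576797485, -0.23360878229141235), (0.09106295555830002, 0.1296977549791336), 49.24592971801758) 8337 0.047384438639283405
```

View pics/w1.png

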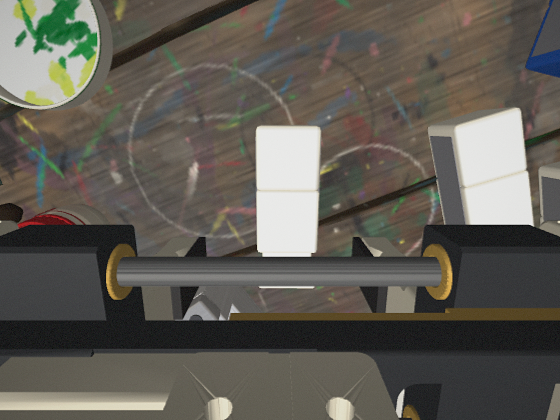

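The wrist view shows the white bottle centred between the fingers (column ~289, rows 127–285), with the base at the top. Its neighbours are clear of the open fingers.

```bash
python3 - <<'E'
from h import *
s=r.get_state(); print(s['time_s'],s['tcp_pos'].round(4),s['qd'].round(2))
E
```

```text
3.85 [ 0.6238 -0.242   0.1199] [ 0.14 -0.03  0.07 -0.08  0.08  0.09]
```

```bash
cat >> h.py <<'E'
def did(*moves):
    """update the commanded pose by the final row(s) (travel, dr) of calls made"""
    C=np.load('cmd.npy')
    for t,d in moves:
        D=np.eye(4); D[:3,3]=np.array(t)*.5; D[:3,:3]=R.from_rotvec(np.array(d)*2*np.pi).as_matrix(); C=C@D
    np.save('cmd.npy',C); s=r.get_state()
    print('t',round(s['time_s'],2),'cmd',C[:3,3].round(4),R.from_matrix(C[:3,:3]).as_euler('xyz',degrees=True).round(1),'err mm',((s['tcp_pos']-C[:3,3])*1e3).round(1),'rot',s['eef_rot'].round(1),'F',s['contact_force'].round(1),'w',round(s['gripper_width'],4),'j',s['joints'].round())
    return C
E
python3 - <<'E'
from h import *
T=np.eye(4); T[:3,:3]=att([180,0,-15.114]); T[:3,3]=[.17601,.65161,.22653]; np.save('cmd.npy',T)
C=did(([.98,.76,-.05],[0,0,.04]),([.522,.624,.265],[0,0,.0262]))
x,y=grasp(.6226,-.2467,-39.1)
M=goto([x,y,.006],[180,0,-39.1],C)
E
```

```text
t 3.85 cmd [ 0.6234 -0.2431  0.119 ] [180.    0.  -38.9] err mm [0.4 1.1 0.9] rot [-1.80e+02 -1.00e-01 -3.89e+01] F [ 0.4  0.9 -0.5] w 0.0792 j [ -5.  24.  -8.   0. -58.  56.]
to [ 0.626 -0.25   0.006] [180, 0, -39.1] travel [0.013, 0.007, 0.226] dr [-0.0, -0.0, 0.0004]
```

jog_arm(travel=[[0.013, 0.007, 0.1], [0.013, 0.007, 0.2], [0.013, 0.007, 0.224], [0.013, 0.007, 0.224], [0.013, 0.007, 0.224], [0.013, 0.007, 0.224], [0.013, 0.007, 0.224], [0.013, 0.007, 0.224], [0.013, 0.007, 0.224], [0.013, 0.007, 0.224]], dr=[[0, 0, 0], [0, 0, 0], [0, 0, 0], [0, 0, 0], [0, 0, 0], [0, 0, 0], [0, 0, 0], [0, 0, 0], [0, 0, 0], [0, 0, 0]], claw=[0.9, 0.9, 0.9, 0.9, 0.3, 0.3, 0.3, 0.3, 0.3, 0.3], newtons=50)

```text
time_s: 5.1
tcp_pos: [0.6264, -0.2503, 0.0079]
eef_rot: [180.0, -0.0, -38.9]
contact_force: [-1.9, -0.2, 6.1]
gripper_width: 0.0479
gripper_force: 50.0
```

jog_arm(travel=[[0, 0, -0.05], [0, 0, -0.1], [0, 0, -0.2], [0, 0, -0.3], [0, 0, -0.36], [0, 0, -0.36], [0, 0, -0.36], [0, 0, -0.36], [0, 0, -0.36], [0, 0, -0.36]], dr=[[0, 0, 0], [0, 0, 0], [0, 0, 0], [0, 0, 0], [0, 0, 0], [0, 0, 0], [0, 0, 0], [0, 0, 0], [0, 0, 0], [0, 0, 0]], claw=[0.3, 0.3, 0.3, 0.3, 0.3, 0.3, 0.3, 0.3, 0.3, 0.3])

```text
time_s: 6.35
tcp_pos: [0.6261, -0.2499, 0.1863]
eef_rot: [180.0, 0.1, -38.9]
contact_force: [-0.6, -0.1, -3.1]
gripper_width: 0.0482
gripper_force: 50.0
```

```bash
python3 - <<'E'
from h import *
z=[0,0,0]
C=did(([.013,.007,.224],z),([0,0,-.36],z))
# rap pose: rim corner L -> TCP. bottle frame: tcp at bottle x=+5, z=24-19=5 ; corner at x=-65,z=0
def rap(th,yaw,corner,dx=.005,dz=.005):
    Rb=att([0,-th,yaw]); return np.array(corner)+Rb@np.array([.065+dx,0,dz])
a=np.radians(-3.2); edge=np.array([.5995,-.0743,.075])
cor=edge+.007*np.array([np.cos(a),np.sin(a),0])
p=rap(38,-3.2,cor); print('contact tcp',p.round(4))
p[2]+=.06
goto(p,[180,-38,-3.2],C)
E
```

```text
t 6.35 cmd [ 0.6263 -0.2499  0.187 ] [180.    0.  -38.9] err mm [-0.2  0.1 -0.7] rot [ 1.80e+02  1.00e-01 -3.89e+01] F [-0.6 -0.1 -3.1] w 0.0482 j [ -5.  22.  -3.  -0. -66.  56.]
contact tcp [ 0.6585 -0.0776  0.122 ]
to [ 0.658 -0.078  0.182] [180, -38, -3.2] travel [-0.166, -0.309, 0.01] dr [0.0329, 0.1021, -0.0956]
```

jog_arm(travel=[[-0.04, -0.07, 0.0], [-0.08, -0.15, 0.0], [-0.12, -0.24, 0.01], [-0.166, -0.309, 0.01], [-0.166, -0.309, 0.01], [-0.166, -0.309, 0.01], [-0.166, -0.309, 0.01], [-0.166, -0.309, 0.01], [-0.166, -0.309, 0.01], [-0.166, -0.309, 0.01]], dr=[[0.0066, 0.0204, -0.0191], [0.0132, 0.0408, -0.0382], [0.0197, 0.0613, -0.0574], [0.0263, 0.0817, -0.0765], [0.0329, 0.1021, -0.0956], [0.0329, 0.1021, -0.0956], [0.0329, 0.1021, -0.0956], [0.0329, 0.1021, -0.0956], [0.0329, 0.1021, -0.0956], [0.0329, 0.1021, -0.0956]], claw=[0.3, 0.3, 0.3, 0.3, 0.3, 0.3, 0.3, 0.3, 0.3, 0.3])

```text
time_s: 7.6
tcp_pos: [0.6615, -0.0642, 0.2148]
eef_rot: [177.6, -34.5, -3.1]
contact_force: [-0.1, 0.6, -3.6]
gripper_width: 0.0477
gripper_force: 50.0
```

```bash
python3 - <<'E'
from h import *
C=did(([-.166,-.309,.01],[.0329,.1021,-.0956]))
print('world up/down 10mm in travel:',(C[:3,:3].T@[0,0,.01]/.5).round(4))
c=cam('top'); cv2.imwrite('pics/t1.png',cv2.resize(c['pixels'][130:280,180:330,::-1],None,fx=4,fy=4,interpolation=cv2.INTER_CUBIC))
P=cloud(c); np.save('t1P.npy',P)
E
```

```text
t 7.6 cmd [ 0.6588 -0.0776  0.182 ] [180.  -38.   -3.2] err mm [ 2.7 13.4 32.7] rot [177.6 -34.5  -3.1] F [-0.1  0.6 -3.6] w 0.0477 j [ -7.   3. -53.  96.  -0.  -2.]
world up/down 10mm in travel: [ 0.0123  0.     -0.0158]
```

View pics/t1.png

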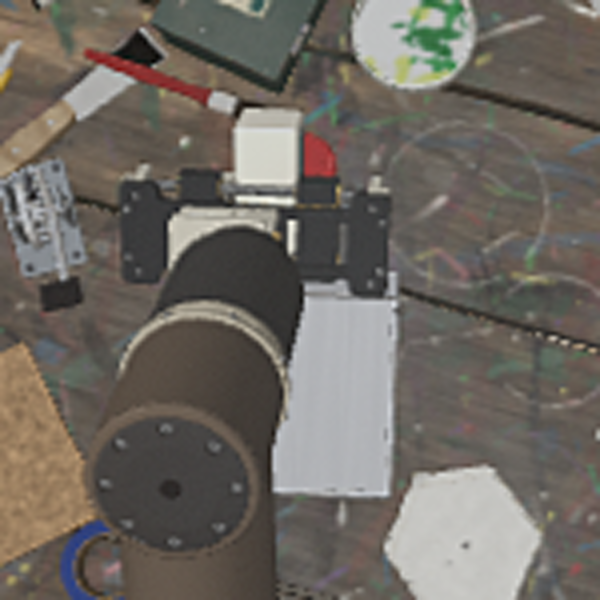

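The crop shows the bottle tipped over the ledge (bottle at (268,150), tray at (335,390)). The arm stopped short of the pose: j4 is at its limit and j5 is about 0. I'll fit the kinematics and pick a tilt and yaw clear of that.

```bash
cat > kin.py <<'E'
from h import *
from scipy.optimize import least_squares
D=[([91.39,20.547,.68,0,-70.135,-16.507],[.17601,.65161,.22653],[180,0,-15.1]),
([35.3,10,-10.4,0,-69.6,25.2],[.551,.1552,.252],[180,0,-29.5]),
([-4.6,24.5,-7.9,0,-57.5,55.7],[.6238,-.2421,.1198],[180,0,-38.9])]
Rx=lambda a:R.from_euler('x',a,degrees=True).as_matrix()
Ry=lambda a:R.from_euler('y',a,degrees=True).as_matrix()
Rz=lambda a:R.from_euler('z',a,degrees=True).as_matrix()
def fk(q,k):
    a1,z1,L2,Lx,Lp,L6,e,g=k
    A=Rz(q[0]); B=A@Ry(q[1]); F=A@Ry(q[1]-q[2]); W=F@Rx(g*q[3]); T=W@Ry(-q[4])
    p=A@[a1,e,z1]+B@[0,0,L2]+F@[Lx,0,Lp]+T@[L6,0,0]
    # tool z = T x ; tool x at q6=0 ,down: heading j1-90
    E=T@Rx(-q[5]); return p, np.c_[-E[:,1],E[:,2],-E[:,0]]*[-1,1,-1] if 0 else (p,np.c_[E[:,1]*-1,E[:,2]*-1,E[:,0]])[1]
def fit(extra):
    def f(k):
        o=[]
        for q,p,e in D+extra:
            P,M=fk(q,k); o+=list((P-p)*1e3)
            o+=list(R.from_matrix(M.T@att(e)).as_rotvec()*200)
        return np.r_[o,(np.array(k[:6])-[.1,.4,.4,.4,.03,.25])*3]
    best=min((least_squares(f,[.1,.4,.4,.4,.03,.25,-.19,g]) for g in (1.,-1.)),key=lambda s:s.cost)
    return best
E
python3 - <<'E'
from kin import *
s=r.get_state(); ex=[([*s['joints']],list(s['tcp_pos']),list(s['eef_rot']))]
print(s['joints'])
b=fit([]); print('3 pts',b.cost,b.x.round(3))
for q,p,e in D: print(R.from_matrix(fk(q,b.x)[1]).as_euler('xyz',degrees=True).round(1),e)
b=fit(ex); print(b.cost,b.x.round(4)); print((np.array(b.fun)[:24]).round(1)); np.save('k.npy',b.x)
E
```

```text
[ -7.03389432   2.85327011 -52.59707807  95.51332575  -0.1410084
  -2.24933153]
3 pts 0.680801749113079 [-0.001  0.237  0.6    0.465 -0.001  0.413 -0.192  1.   ]
[180.   -0.  -15.1] [180, 0, -15.1]
[-180.     0.   -29.5] [180, 0, -29.5]
[-1.799e+02 -1.000e-01 -3.890e+01] [180, 0, -38.9]
16755.767258754233 [ 0.0448  0.5542  0.6539  0.4323 -0.0809  0.721  -0.1389 -1.0004]
[-5.30e+01  4.90e+00 -4.00e+00  0.00e+00 -0.00e+00 -1.00e-01 -3.39e+01
  4.08e+01 -1.30e+00 -0.00e+00 -0.00e+00 -0.00e+00  1.80e+00  5.24e+01
  8.50e+00 -2.00e-01 -3.00e-01 -0.00e+00 -1.91e+01 -1.57e+02 -3.10e+00
 -0.00e+00 -0.00e+00  1.00e-01]
```

```bash
sed -i 's/a1,z1,L2,Lx,Lp,L6,e,g=k/a1,z1,L2,Lx,Lp,L6,e,g,e2=k/; s/+F@\[Lx,0,Lp\]/+F@[Lx,0,Lp]+W@[0,e2,0]/; s/-.19,g\])/-.05,g,-.14])/' kin.py
sed -i 's/np.array(k\[:6\])-\[.1,.4,.4,.4,.03,.25\])\*3/np.array(k[:6])-[0,.24,.6,.465,0,.41])*3/' kin.py
cat >> kin.py <<'E'
def ik(p,e,k,q0):
    lo=np.array([-176,-82,-58.2,-173.8,-174.7,-.2]);lo[5]=-173.6; hi=np.array([176,121,71.7,95.5,-.2,173.6])
    def f(q):
        P,M=fk(q,k); return np.r_[(P-p)*1e3,R.from_matrix(M.T@att(e)).as_rotvec()*300]
    s=least_squares(f,np.clip(q0,lo+.1,hi-.1),bounds=(lo,hi)); return s.x,s.cost
E
python3 - <<'E'
from kin import *
s=r.get_state(); ex=[([*s['joints']],list(s['tcp_pos']),list(s['eef_rot']))]
b=fit(ex); print(b.cost,b.x.round(4)); print((np.array(b.fun)[:24]).round(1)); np.save('k.npy',b.x); k=b.x
a=np.radians(-3.2); u=np.array([np.cos(a),np.sin(a),0]); v=np.array([-u[1],u[0],0])
for dy in (0,-.05):
  for th in (30,33,36,40):
    for yaw in (-3.2,10,20,-20):
      c=np.array([.5995,-.0743,.075])+.007*u+dy*v
      p=c+att([0,-th,yaw])@[.07,0,.005]
      out=[]
      for q0 in ([10,20,-10,0,-50,90],[10,20,-30,60,-20,40],[-10,20,-20,-60,-30,120],[20,20,-30,-150,-20,-90],[10,20,-10,0,-50,-90]):
        q,cst=ik(p,[180,-th,yaw],k,q0)
        if cst<.5: out.append(q.round().astype(int).tolist())
      print(dy,th,yaw,out)
E
```

```text
0.20367285719117736 [-5.000e-04  2.034e-01  6.004e-01  4.652e-01 -1.200e-03  3.796e-01
  0.000e+00 -1.000e+00 -1.916e-01]
[-0.2  0.1  0.2  0.  -0.  -0.1 -0.1  0.1 -0.2 -0.  -0.  -0.  -0.  -0.3
  0.  -0.2 -0.3 -0.   0.   0.  -0.   0.   0.  -0. ]
0 30 -3.2 []
0 30 10 [[12, 13, -36, 4, -11, 84], [12, 13, -36, 4, -11, 84], [12, 13, -36, 4, -11, 84]]
0 30 20 [[8, 14, -26, -17, -21, 117], [8, 14, -26, -17, -21, 117], [8, 14, -26, -17, -21, 117]]
0 30 -20 []
0 33 -3.2 []
0 33 10 [[11, 12, -42, 13, -3, 76], [11, 12, -42, 13, -3, 76], [11, 12, -42, 13, -3, 76]]
0 33 20 [[6, 13, -26, -22, -20, 123], [6, 13, -26, -22, -20, 123], [6, 13, -26, -22, -20, 123]]
0 33 -20 []
0 36 -3.2 []
0 36 10 []
0 36 20 [[5, 12, -26, -29, -19, 130], [5, 12, -26, -29, -19, 130], [5, 12, -26, -29, -19, 130]]
0 36 -20 []
0 40 -3.2 []
0 40 10 []
0 40 20 [[1, 12, -25, -40, -19, 143], [1, 12, -25, -40, -19, 143], [1, 12, -25, -40, -19, 143]]
0 40 -20 []
-0.05 30 -3.2 []
-0.05 30 10 [[5, 14, -30, -9, -17, 102], [5, 14, -30, -9, -17, 102], [5, 14, -30, -9, -17, 102]]
-0.05 30 20 [[1, 15, -23, -22, -26, 127], [1, 15, -23, -22, -26, 127], [1, 15, -23, -22, -26, 127]]
-0.05 30 -20 []
-0.05 33 -3.2 []
-0.05 33 10 [[5, 13, -31, -12, -14, 107], [5, 13, -31, -12, -14, 107], [5, 13, -31, -12, -14, 107]]
-0.05 33 20 [[-1, 14, -23, -28, -25, 133], [-1, 14, -23, -28, -25, 133], [-1, 14, -23, -28, -25, 133]]
-0.05 33 -20 []
-0.05 36 -3.2 []
-0.05 36 10 [[4, 12, -31, -19, -12, 113], [4, 12, -31, -19, -12, 113], [4, 12, -31, -19, -12, 113]]
-0.05 36 20 [[-3, 13, -22, -34, -24, 141], [-3, 13, -22, -34, -24, 141], [-3, 13, -22, -34, -24, 141]]
-0.05 36 -20 []
-0.05 40 -3.2 []
-0.05 40 10 [[1, 12, -29, -31, -11, 127], [1, 12, -29, -31, -11, 127], [1, 12, -29, -31, -11, 127]]
-0.05 40 20 [[-7, 13, -22, -44, -25, 152], [-7, 13, -22, -44, -25, 152], [-7, 13, -22, -44, -25, 152]]
-0.05 40 -20 []
```

```bash
python3 - <<'E'
from kin import *
k=np.load('k.npy'); rng=np.random.default_rng(0)
a=np.radians(-3.2); u=np.array([np.cos(a),np.sin(a),0]); v=np.array([-u[1],u[0],0])
def P(th,yaw,dy,lift=0):
    c=np.array([.5995,-.0743,.075+lift])+.007*u+dy*v
    return c+att([0,-th,yaw])@[.07,0,.005]
for th in (33,38):
    S=set()
    for i in range(40):
        q0=rng.uniform([-60,-40,-58,-173,-120,-173],[60,90,70,95,-1,173])
        q,c=ik(P(th,-3.2,0),[180,-th,-3.2],k,q0)
        if c<.5: S.add(tuple(q.round().astype(int)))
    print(th,S)
for dy in (-.02,-.035,-.045):
  for th in (32,34):
    for yaw in (4,7,10):
      print(dy,th,yaw,[(lambda s:(s[0].round().astype(int).tolist(),round(s[1],2)))(ik(P(th,yaw,dy,l),[180,-th,yaw],k,[10,14,-30,-10,-15,100])) for l in (0,.04)])
E
```

```text
33 set()
38 set()
-0.02 32 4 [([8, 12, -44, 22, -2, 64], np.float64(26.23)), ([9, 9, -42, 22, -7, 64], np.float64(0.0))]
-0.02 32 7 [([9, 12, -44, 19, -2, 69], np.float64(0.26)), ([10, 9, -37, 7, -12, 80], np.float64(0.0))]
-0.02 32 10 [([9, 13, -35, -3, -10, 93], np.float64(0.0)), ([9, 9, -33, -2, -16, 92], np.float64(0.0))]
-0.02 34 4 [([8, 12, -43, 15, -2, 71], np.float64(62.57)), ([7, 8, -46, 31, -2, 56], np.float64(6.94))]
-0.02 34 7 [([9, 12, -43, 13, -1, 76], np.float64(7.51)), ([10, 9, -40, 11, -8, 77], np.float64(0.0))]
-0.02 34 10 [([9, 12, -36, -4, -8, 95], np.float64(0.0)), ([9, 9, -34, -2, -13, 93], np.float64(0.0))]
-0.035 32 4 [([7, 13, -44, 21, -2, 67], np.float64(8.32)), ([8, 9, -39, 14, -10, 73], np.float64(0.0))]
-0.035 32 7 [([8, 13, -38, 5, -7, 85], np.float64(0.0)), ([8, 9, -34, 3, -14, 87], np.float64(0.0))]
-0.035 32 10 [([7, 13, -33, -7, -13, 100], np.float64(0.0)), ([7, 10, -31, -5, -17, 97], np.float64(0.0))]
-0.035 34 4 [([7, 12, -43, 14, -2, 74], np.float64(29.3)), ([6, 8, -46, 29, -2, 59], np.float64(0.22))]
-0.035 34 7 [([8, 12, -42, 12, -1, 78], np.float64(0.03)), ([8, 9, -37, 4, -11, 86], np.float64(0.0))]
-0.035 34 10 [([7, 13, -33, -10, -11, 103], np.float64(0.0)), ([7, 9, -32, -7, -15, 99], np.float64(0.0))]
-0.045 32 4 [([6, 13, -43, 20, -2, 68], np.float64(1.85)), ([8, 9, -37, 9, -12, 78], np.float64(0.0))]
-0.045 32 7 [([7, 13, -36, 0, -9, 90], np.float64(0.0)), ([7, 10, -33, 0, -15, 90], np.float64(0.0))]
-0.045 32 10 [([6, 13, -31, -10, -14, 103], np.float64(0.0)), ([6, 10, -30, -7, -18, 100], np.float64(0.0))]
-0.045 34 4 [([6, 12, -42, 13, -2, 75], np.float64(13.87)), ([7, 9, -41, 16, -6, 72], np.float64(0.0))]
-0.045 34 7 [([7, 13, -37, -1, -6, 91], np.float64(0.0)), ([7, 9, -35, 0, -12, 90], np.float64(0.0))]
-0.045 34 10 [([5, 13, -32, -13, -12, 107], np.float64(0.0)), ([5, 9, -31, -9, -16, 102], np.float64(0.0))]
```

```bash
python3 - <<'E'
from kin import *
k=np.load('k.npy')
s=r.get_state()
p=[.64,-.1,.25]; e=[180,-12,10]
print(ik(p,e,k,s['joints']))
goto(p,e)
E
```

```text
(array([  8.0783234 ,  10.48166751, -10.93024631,  -0.47851974,
       -56.59555789,  92.14316365]), np.float64(2.505024331724865e-26))
to [ 0.64 -0.1   0.25] [180, -12, 10] travel [0.007, 0.077, -0.077] dr [0.0209, -0.0615, -0.0349]
```

jog_arm(travel=[[0.007, 0.08, -0.08], [0.007, 0.08, -0.08], [0.007, 0.08, -0.08], [0.007, 0.08, -0.08], [0.007, 0.08, -0.08], [0.007, 0.08, -0.08], [0.007, 0.08, -0.08], [0.007, 0.08, -0.08], [0.007, 0.08, -0.08], [0.007, 0.08, -0.08]], dr=[[0.02, -0.06, -0.035], [0.02, -0.06, -0.035], [0.02, -0.06, -0.035], [0.02, -0.06, -0.035], [0.02, -0.06, -0.035], [0.02, -0.06, -0.035], [0.02, -0.06, -0.035], [0.02, -0.06, -0.035], [0.02, -0.06, -0.035], [0.02, -0.06, -0.035]], claw=[0.3, 0.3, 0.3, 0.3, 0.3, 0.3, 0.3, 0.3, 0.3, 0.3])

```text
time_s: 8.9
tcp_pos: [0.6376, -0.1017, 0.2504]
eef_rot: [179.6, -12.5, 9.9]
contact_force: [0.0, -0.1, -3.9]
gripper_width: 0.0476
gripper_force: 50.0
```

```bash
cat >> kin.py <<'E'
_a=np.radians(-3.2); U=np.array([np.cos(_a),np.sin(_a),0]); V=np.array([-U[1],U[0],0])
def rap(th,yaw,dy,lift=0,out=.0075,dx=.005):
    c=np.array([.5995,-.0743,.075+lift])+out*U+dy*V
    return c+att([0,-th,yaw])@[.065+dx,0,.005]
E
python3 - <<'E'
from kin import *
s=r.get_state(); print(s['time_s'],s['joints'].round(1),s['tcp_pos'].round(4),s['eef_rot'].round(1))
c=np.load('cmd.npy'); C2=did(([.007,.08,-.08],[.02,-.06,-.035]))
E
```

```text
8.9 [  8.2  10.  -11.8   0.  -55.7  91.6] [ 0.6376 -0.1017  0.2504] [179.6 -12.5   9.9]
t 8.9 cmd [ 0.6348 -0.1163  0.2157] [-179.3  -16.4   11. ] err mm [ 2.8 14.6 34.7] rot [179.6 -12.5   9.9] F [ 0.  -0.1 -3.9] w 0.0476 j [  8.  10. -12.   0. -56.  92.]
```

```bash
python3 - <<'E'
from kin import *
C=tool(); np.save('cmd.npy',C); k=np.load('k.npy'); q=r.get_state()['joints']
th,yaw,dy=34,12,-.02
for l in (.08,.05,0,-.01):
    q,c=ik(rap(th,yaw,dy,l),[180,-th,yaw],k,q); print(l,q.round(1),round(c,3))
M=goto(rap(th,yaw,dy,.05),[180,-th,yaw],C)
print('down 10mm:',(M[:3,:3].T@[0,0,-.01]/.5).round(4))
E
```

```text
0.08 [  8.2   6.1 -29.4  -6.  -20.7  98.8] 0.0
0.05 [  8.1   8.3 -31.   -7.4 -16.9 100.3] 0.0
0 [  7.8  12.5 -32.3 -11.9 -11.5 105.1] 0.0
-0.01 [  7.7  13.4 -32.3 -13.2 -10.6 106.6] 0.0
to [ 0.66  -0.083  0.168] [180, -34, 12] travel [0.014, -0.03, 0.171] dr [0.0034, 0.0598, -0.0053]
down 10mm: [-0.0112 -0.      0.0166]
```

jog_arm(travel=[[0.014, -0.03, 0.171], [0.014, -0.03, 0.171], [0.014, -0.03, 0.171], [0.014, -0.03, 0.171], [0.014, -0.03, 0.171], [0.014, -0.03, 0.171], [0.014, -0.03, 0.171], [0.014, -0.03, 0.171], [0.014, -0.03, 0.171], [0.014, -0.03, 0.171]], dr=[[0.0034, 0.0598, -0.0053], [0.0034, 0.0598, -0.0053], [0.0034, 0.0598, -0.0053], [0.0034, 0.0598, -0.0053], [0.0034, 0.0598, -0.0053], [0.0034, 0.0598, -0.0053], [0.0034, 0.0598, -0.0053], [0.0034, 0.0598, -0.0053], [0.0034, 0.0598, -0.0053], [0.0034, 0.0598, -0.0053]], claw=[0.3, 0.3, 0.3, 0.3, 0.3, 0.3, 0.3, 0.3, 0.3, 0.3], newtons=55)

```text
time_s: 10.15
tcp_pos: [0.6609, -0.0831, 0.1685]
eef_rot: [-179.9, -34.0, 11.9]
contact_force: [-0.4, 0.4, -3.7]
gripper_width: 0.0478
gripper_force: 55.0
```

jog_arm(travel=[[-0.02, 0, 0.03], [-0.04, 0, 0.06], [-0.0504, 0, 0.0747], [-0.0515, 0, 0.0764], [-0.0526, 0, 0.078], [-0.0538, 0, 0.0797], [-0.0549, 0, 0.0813], [-0.056, 0, 0.083], [-0.0571, 0, 0.0847], [-0.0582, 0, 0.0863]], dr=[[0, 0, 0], [0, 0, 0], [0, 0, 0], [0, 0, 0], [0, 0, 0], [0, 0, 0], [0, 0, 0], [0, 0, 0], [0, 0, 0], [0, 0, 0]], claw=[0.3, 0.3, 0.3, 0.3, 0.3, 0.3, 0.3, 0.3, 0.3, 0.3])

```text
time_s: 11.4
tcp_pos: [0.6623, -0.0831, 0.1191]
eef_rot: [180.0, -34.2, 12.0]
contact_force: [-6.5, 0.6, 12.8]
gripper_width: 0.0479
gripper_force: 55.0
```

```bash
python3 - <<'E'
from kin import *
z=[0,0,0]
did(([.014,-.03,.171],[.0034,.0598,-.0053]),([-.0582,0,.0863],z))
s=r.get_state(); print(s['contact_force'],s['moment'],s['qd'].round(2))
E
```

```text
t 11.4 cmd [ 0.6601 -0.0832  0.1163] [180. -34.  12.] err mm [2.2 0.1 2.8] rot [180.  -34.2  12. ] F [-6.5  0.6 12.8] w 0.0479 j [  8.  13. -32. -12. -11. 105.]
[-6.5407969   0.63200767 12.79359314] [0.15595389 2.112466   0.26139788] [-0.11  0.58  0.14 -1.    0.94  1.06]
```

jog_arm(travel=[[0.04, 0, -0.06], [-0.004, 0, 0.006], [0.04, 0, -0.06], [-0.004, 0, 0.006], [0.04, 0, -0.06], [-0.004, 0, 0.006], [0.04, 0, -0.06], [-0.004, 0, 0.006], [0.04, 0, -0.06], [0.04, 0, -0.06]], dr=[[0, 0, 0], [0, 0, 0], [0, 0, 0], [0, 0, 0], [0, 0, 0], [0, 0, 0], [0, 0, 0], [0, 0, 0], [0, 0, 0], [0, 0, 0]], claw=[0.3, 0.3, 0.3, 0.3, 0.3, 0.3, 0.3, 0.3, 0.3, 0.3], newtons=60)

```text
time_s: 12.65
tcp_pos: [0.6628, -0.083, 0.1556]
eef_rot: [180.0, -34.3, 12.1]
contact_force: [-0.7, 0.4, -1.3]
gripper_width: 0.0477
gripper_force: 60.0
```

```bash
cat > chk.py <<'E'
from kin import *
# rim corner height / bottle tilt from scene & top cloud: points on the bottle near the ledge, in tool frame
def fitb(name):
    c=cam(name); P=cloud(c); T=np.load('cmd.npy'); q=(P-T[:3,3])@T[:3,:3]  # tool coords
    # bottle top surface (z_tool = -19-24=-43mm rel TCP), base end x>+20..60
    px=c['pixels'].astype(int); w=(px.min(-1)>120)&(px.max(-1)-px.min(-1)<40)
    m=w&(q[...,0]>.02)&(q[...,0]<.09)&(abs(q[...,1])<.026)&(q[...,2]>-.07)&(q[...,2]<-.02)
    Q=q[m]; 
    if len(Q)>20:
        A=np.polyfit(Q[:,0],Q[:,2],1); print(name,len(Q),'slope deg',np.degrees(np.arctan(A[0])).round(1),'xmax',np.percentile(Q[:,0],98).round(4),'z at 40mm',np.polyval(A,.04).round(4))
    return c,P
E
python3 - <<'E'
from chk import *
did(([.04,0,-.06],[0,0,0])); fitb('top'); c,P=fitb('scene')
cv2.imwrite('pics/s2.png',cv2.resize(c['pixels'][130:280,230:380,::-1],None,fx=4,fy=4,interpolation=cv2.INTER_CUBIC))
E
```

```text
t 12.65 cmd [ 0.6599 -0.0832  0.1523] [180. -34.  12.] err mm [2.9 0.2 3.3] rot [180.  -34.3  12.1] F [-0.7  0.4 -1.3] w 0.0477 j [  8.  10. -31.  -8. -15. 101.]
top 268 slope deg 8.2 xmax 0.0731 z at 40mm -0.0427
scene 253 slope deg 11.6 xmax 0.0719 z at 40mm -0.0388
```

View pics/s2.png

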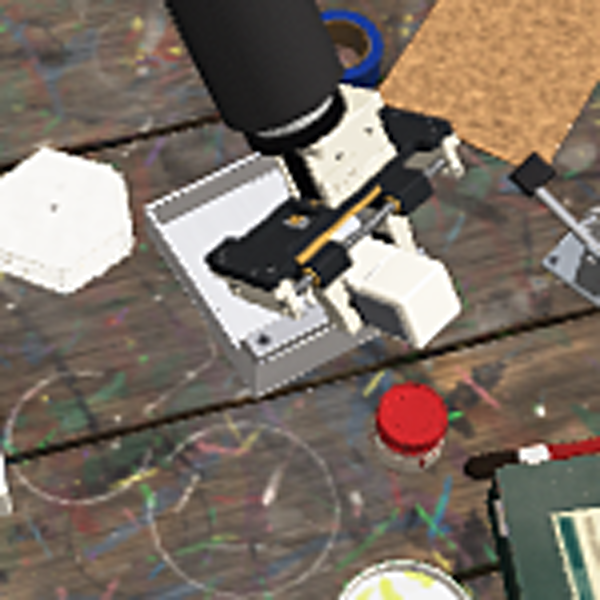

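The scene crop shows the bottle gripped over the ledge (bottle at (410,300), ledge at (260,345)), and it has pivoted slightly in the pads. Next I'll check the weight again and look inside the tray.

```bash
cat >> chk.py <<'E'
def tray(name='top',show=None):
    c=cam(name); P=cloud(c); d=P-np.array([.527,-.07,0]); tx=d@U; ty=d@V
    m=(tx>-.088)&(tx<.066)&(abs(ty)<.075)&(P[...,2]>.013)&(P[...,2]<.05)
    n,l,s,_=cv2.connectedComponentsWithStats(m.astype(np.uint8))
    for i in range(1,n):
        if s[i,4]>25: q=P[l==i]; print(name,'in tray: px',s[i],np.median(q,0).round(3),[np.round(v,3) for v in cv2.minAreaRect(q[:,:2].astype(np.float32))])
    return c
E
python3 - <<'E'
from chk import *
for n in ('top','scene','wrist'):
    c=tray(n); print(r.get_state()['contact_force'].round(2),[ (round(d['conf'],2),np.round(d['extent'])) for d in r.boxes_of('bar_1',n)])
E
```

```text
[-0.23 -0.19 -2.3 ] []
[-0.07 -0.79 -1.9 ] [(0.62, array([324., 227., 341., 251.]))]
[ 0.21  1.33 -2.46] [(0.71, array([  0., 170.,  57., 236.])), (0.57, array([  1., 154., 104., 258.]))]
```

```bash
cat >> kin.py <<'E'
K=np.load('k.npy')
def slot(s,h,dx=.005,th=0):
    c=np.array([.4436,.239])+s*np.array([-np.sin(np.radians(25.9)),np.cos(np.radians(25.9))])
    x,y=grasp(c[0],c[1],25.9,dx); return [x,y,h]
E
python3 - <<'E'
from kin import *
C=np.load('cmd.npy'); q=r.get_state()['joints']
M=goto([.58,.1,.26],[180,0,20],C); q,c=ik(M[:3,3],[180,0,20],K,q); print(q.round(),c)
for s in (.08,0,-.08):
    for h in (.14,.011): q,c=ik(slot(s,h),[180,0,25.9],K,q); print(s,q.round(),c)
goto(slot(.08,.14),[180,8,25.9],M)
E
```

```text
to [0.58 0.1  0.26] [180, 0, 20] travel [0.054, -0.392, -0.223] dr [0.0066, -0.0943, -0.0216]
[ 29.  11.  -8.   0. -71.  81.] 6.66599244023025e-24
0.08 [ 59.  10. -26.   0. -54.  57.] 3.543209458354909e-26
0.08 [ 59.  20. -33.   0. -36.  57.] 2.7729732500594177e-26
0 [ 50.   9. -27.   0. -54.  65.] 3.231966285905569e-25
0 [ 50.  20. -35.   0. -36.  65.] 1.774826257838814e-26
-0.08 [ 41.  10. -27.   0. -54.  75.] 1.1845295487204052e-24
-0.08 [ 41.  20. -34.   0. -36.  75.] 2.095900780173083e-26
to [0.413 0.313 0.14 ] [180, 8, 25.9] travel [-0.168, -0.515, 0.24] dr [-0.0011, -0.0222, -0.0164]
```

jog_arm(travel=[[0.03, -0.05, -0.08], [0.054, -0.2, -0.223], [0.054, -0.392, -0.223], [0.054, -0.392, -0.223], [0.054, -0.392, -0.223], [0.054, -0.392, -0.223], [0.054, -0.392, -0.223], [0.054, -0.392, -0.223], [0.054, -0.392, -0.223], [0.054, -0.392, -0.223]], dr=[[0, -0.02, 0], [0.003, -0.05, -0.01], [0.0066, -0.0943, -0.0216], [0.0066, -0.0943, -0.0216], [0.0066, -0.0943, -0.0216], [0.0066, -0.0943, -0.0216], [0.0066, -0.0943, -0.0216], [0.0066, -0.0943, -0.0216], [0.0066, -0.0943, -0.0216], [0.0066, -0.0943, -0.0216]], claw=[0.3, 0.3, 0.3, 0.3, 0.3, 0.3, 0.3, 0.3, 0.3, 0.3])

```text
time_s: 14.3
tcp_pos: [0.5809, 0.0997, 0.2603]
eef_rot: [-180.0, -0.0, 19.9]
contact_force: [-0.3, 0.4, -1.8]
gripper_width: 0.0478
gripper_force: 60.0
```

```bash
python3 - <<'E'
from chk import *
C=did(([.054,-.392,-.223],[.0066,-.0943,-.0216]))
tray('top'); F=r.get_state()['contact_force']; tray('scene'); print(F,r.get_state()['contact_force']); fitb('top'); fitb('scene')
E
```

```text
t 14.3 cmd [0.5801 0.1002 0.2599] [180.   0.  20.] err mm [ 0.9 -0.5  0.5] rot [-180.    -0.    19.9] F [-0.3  0.4 -1.8] w 0.0478 j [ 29.  11.  -8.  -0. -71.  81.]
top in tray: px [245 223  18  12 125] [ 0.515 -0.071  0.03 ] [array([ 0.514, -0.071]), array([0.03 , 0.059]), np.float64(19.136)]
scene in tray: px [292 184  16  17 133] [ 0.52  -0.075  0.027] [array([ 0.519, -0.073]), array([0.025, 0.062]), np.float64(18.631)]
[-0.36437919 -1.14642183 -2.27338229] [ 0.26133624  0.21933887 -1.10054979]
scene 213 slope deg 8.9 xmax 0.0685 z at 40mm -0.0397
```

```bash
python3 - <<'E'
from kin import *
C=np.load('cmd.npy'); e=[180,-9,25.9]
M=goto(slot(.08,.07,.008),e,C); goto(slot(.08,.011,.008),e,M); print((M[:3,:3].T@[0,0,.1]/.5).round(3))
E
```

```text
to [0.416 0.314 0.07 ] [180, -9, 25.9] travel [-0.162, -0.515, 0.38] dr [0.0013, 0.025, -0.0163]
to [0.416 0.314 0.011] [180, -9, 25.9] travel [-0.018, -0.0, 0.117] dr [0.0, 0.0, 0.0]
[ 0.031  0.    -0.198]
```

jog_arm(travel=[[-0.03, -0.1, 0.02], [-0.06, -0.2, 0.05], [-0.1, -0.3, 0.1], [-0.13, -0.4, 0.15], [-0.162, -0.515, 0.2], [-0.162, -0.515, 0.3], [-0.162, -0.515, 0.38], [-0.162, -0.515, 0.38], [-0.162, -0.515, 0.38], [-0.162, -0.515, 0.38]], dr=[[0, 0.005, -0.003], [0, 0.01, -0.006], [0, 0.015, -0.01], [0.0013, 0.025, -0.0163], [0.0013, 0.025, -0.0163], [0.0013, 0.025, -0.0163], [0.0013, 0.025, -0.0163], [0.0013, 0.025, -0.0163], [0.0013, 0.025, -0.0163], [0.0013, 0.025, -0.0163]], claw=[0.3, 0.3, 0.3, 0.3, 0.3, 0.3, 0.3, 0.3, 0.3, 0.3])

```text
time_s: 15.75
tcp_pos: [0.4177, 0.3158, 0.0724]
eef_rot: [-179.8, -9.2, 25.8]
contact_force: [0.7, 0.5, -1.7]
gripper_width: 0.0475
gripper_force: 60.0
```

jog_arm(travel=[[-0.01, 0, 0.06], [-0.016, 0, 0.1], [-0.018, 0, 0.117], [-0.018, 0, 0.117], [-0.018, 0, 0.117], [-0.018, 0, 0.117], [-0.018, 0, 0.117], [-0.01, 0, 0.07], [0.02, 0, -0.05], [0.04, 0, -0.17]], dr=[[0, 0, 0], [0, 0, 0], [0, 0, 0], [0, 0, 0], [0, 0, 0], [0, 0, 0], [0, 0, 0], [0, 0, 0], [0, 0, 0], [0, 0, 0]], claw=[0.3, 0.3, 0.3, 0.3, 0.75, 0.75, 0.75, 0.75, 0.75, 0.75])

```text
time_s: 17.0
tcp_pos: [0.4223, 0.3173, 0.1591]
eef_rot: [-180.0, -9.0, 25.9]
contact_force: [1.6, 1.0, 0.0]
gripper_width: 0.0658
gripper_force: 0.0
```

```bash
python3 - <<'E'
from kin import *
z=[0,0,0]
C=did(([-.162,-.515,.38],[.0013,.025,-.0163]),([.04,0,-.17],z))
B=bottles()
# next: bottle nearest robot-left (2)
goto([.56,.05,.2],[180,0,-15],C)
E
```

```text
t 17.0 cmd [0.4216 0.3172 0.1569] [-180.    -9.    25.9] err mm [0.6 0.1 2.2] rot [-180.    -9.    25.9] F [1.6 1.  0. ] w 0.0658 j [ 62.   5. -33.   7. -45.  49.]
bottle 0.5285 -0.3779 yaw -22.5 size 0.049 0.129 z 0.049
bottle 0.439 -0.4332 yaw -24.0 size 0.049 0.132 z 0.048
to [0.56 0.05 0.2 ] [180, 0, -15] travel [0.029, 0.602, -0.083] dr [-0.0089, -0.0239, 0.1133]
```

jog_arm(travel=[[0.01, 0.1, -0.083], [0.03, 0.2, -0.083], [0.03, 0.602, -0.083], [0.03, 0.602, -0.083], [0.03, 0.602, -0.083], [0.03, 0.602, -0.083], [0.03, 0.602, -0.083], [0.03, 0.602, -0.083], [0.03, 0.602, -0.083], [0.03, 0.602, -0.083]], dr=[[-0.0089, -0.0239, 0.1133], [-0.0089, -0.0239, 0.1133], [-0.0089, -0.0239, 0.1133], [-0.0089, -0.0239, 0.1133], [-0.0089, -0.0239, 0.1133], [-0.0089, -0.0239, 0.1133], [-0.0089, -0.0239, 0.1133], [-0.0089, -0.0239, 0.1133], [-0.0089, -0.0239, 0.1133], [-0.0089, -0.0239, 0.1133]], claw=[0.73, 0.73, 0.73, 0.73, 0.73, 0.73, 0.73, 0.73, 0.73, 0.73])

```text
time_s: 18.3
tcp_pos: [0.5612, 0.0511, 0.2008]
eef_rot: [-179.9, -0.0, -14.9]
contact_force: [-0.1, 0.5, 0.0]
gripper_width: 0.0642
gripper_force: 0.0
```

```bash
python3 - <<'E'
from kin import *
C=did(([.03,.602,-.083],[-.0089,-.0239,.1133]))
B=bottles(); b=min(B,key=lambda b:np.hypot(b[0]-.53,b[1]+.378)); x,y=grasp(*b)
M=goto([x,y,.1],[180,0,b[2]],C); goto([x,y,.007],[180,0,b[2]],M)
E
```

```text
t 18.3 cmd [0.5605 0.0501 0.2003] [-180.   -0.  -15.] err mm [0.6 1.  0.6] rot [-179.9   -0.   -14.9] F [-0.1  0.5  0. ] w 0.0642 j [ 25.  11. -16.  -0. -63.  50.]
bottle 0.5287 -0.3778 yaw -21.9 size 0.049 0.129 z 0.049
bottle 0.4384 -0.4329 yaw -25.0 size 0.048 0.13 z 0.048
to [ 0.533 -0.38   0.1  ] [180, 0, -21.92449188232422] travel [0.17, 0.844, 0.2] dr [-0.0, -0.0, 0.0193]
to [ 0.533 -0.38   0.007] [180, 0, -21.92449188232422] travel [0.0, -0.0, 0.186] dr [0.0, 0.0, 0.0]
```

jog_arm(travel=[[0.17, 0.844, 0.2], [0.17, 0.844, 0.2], [0.17, 0.844, 0.2], [0.17, 0.844, 0.2], [0.17, 0.844, 0.2], [0.17, 0.844, 0.2], [0.17, 0.844, 0.2], [0.17, 0.844, 0.2], [0.17, 0.844, 0.2], [0.17, 0.844, 0.2]], dr=[[0, 0, 0.0193], [0, 0, 0.0193], [0, 0, 0.0193], [0, 0, 0.0193], [0, 0, 0.0193], [0, 0, 0.0193], [0, 0, 0.0193], [0, 0, 0.0193], [0, 0, 0.0193], [0, 0, 0.0193]], claw=[0.73, 0.73, 0.73, 0.73, 0.73, 0.73, 0.73, 0.73, 0.73, 0.73], newtons=60)

```text
time_s: 19.6
tcp_pos: [0.5349, -0.3782, 0.1007]
eef_rot: [-179.9, -0.0, -21.9]
contact_force: [0.3, 0.5, 0.8]
gripper_width: 0.0637
gripper_force: 0.0
```

```bash
python3 - <<'E'
from kin import *
C=did(([.17,.844,.2],[0,0,.0193]))
c=cam('scene'); P=cloud(c)
cv2.imwrite('pics/s3.png',cv2.resize(c['pixels'][80:330,150:430,::-1],None,fx=2.8,fy=2.4,interpolation=cv2.INTER_CUBIC))
d=P-np.array([.4436,.239,0]); a=np.radians(25.9); mx=d[...,0]*np.cos(a)+d[...,1]*np.sin(a); my=-d[...,0]*np.sin(a)+d[...,1]*np.cos(a)
m=(abs(mx)<.12)&(abs(my)<.15)&(P[...,2]>.04)&(P[...,2]<.07)
print('mat bottle',cv2.minAreaRect(np.c_[mx[m],my[m]].astype(np.float32)),np.median(P[m][:,2]))
E
```

```text
t 19.6 cmd [ 0.5336 -0.3795  0.1002] [-180.    -0.   -21.9] err mm [1.3 1.3 0.6] rot [-179.9   -0.   -21.9] F [0.3 0.5 0.8] w 0.0637 j [-18.  24. -11.  -0. -55.  86.]
mat bottle ((-0.013656346127390862, -0.02001166343688965), (0.2729727625846863, 0.1348014771938324), 75.86347198486328) 0.050769226129812384
```

View pics/s3.png

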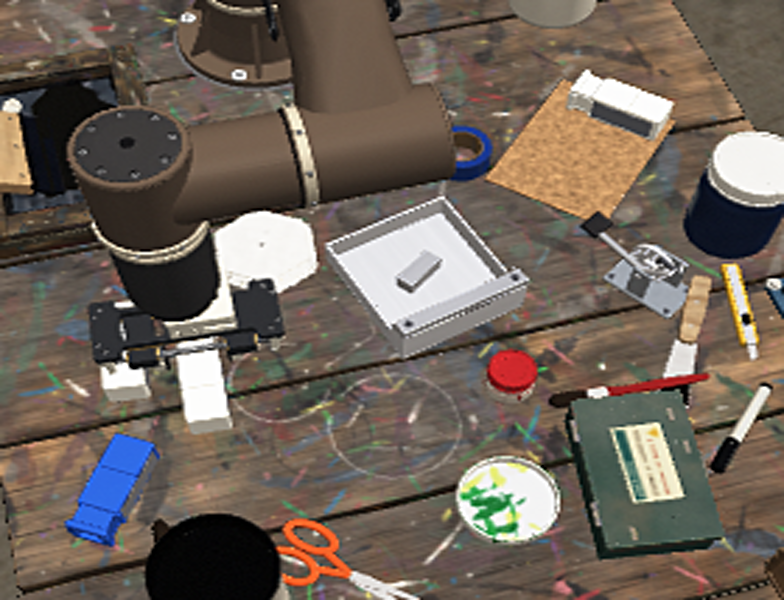

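The scene crop shows bottle_1 lying on the mat at (620,105), its bar in the tray at (418,270), and the gripper above bottle_2 at (205,385). I'll grasp bottle_2.

jog_arm(travel=[[0, 0, 0.1], [0, 0, 0.16], [0, 0, 0.186], [0, 0, 0.186], [0, 0, 0.186], [0, 0, 0.186], [0, 0, 0.186], [0, 0, 0.186], [0, 0, 0.186], [0, 0, 0.186]], dr=[[0, 0, 0], [0, 0, 0], [0, 0, 0], [0, 0, 0], [0, 0, 0], [0, 0, 0], [0, 0, 0], [0, 0, 0], [0, 0, 0], [0, 0, 0]], claw=[0.73, 0.73, 0.73, 0.73, 0.3, 0.3, 0.3, 0.3, 0.3, 0.3], newtons=60)

```text
time_s: 20.9
tcp_pos: [0.5352, -0.38, 0.0088]
eef_rot: [-180.0, -0.1, -21.9]
contact_force: [-0.7, -1.0, 6.3]
gripper_width: 0.0478
gripper_force: 59.8
```

jog_arm(travel=[[0, 0, -0.05], [0, 0, -0.1], [0, 0, -0.2], [0, 0, -0.3], [0, 0, -0.4], [0, 0, -0.4], [0, 0, -0.4], [0, 0, -0.4], [0, 0, -0.4], [0, 0, -0.4]], dr=[[0, 0, 0], [0, 0, 0], [0, 0, 0], [0, 0, 0], [0, 0, 0], [0, 0, 0], [0, 0, 0], [0, 0, 0], [0, 0, 0], [0, 0, 0]], claw=[0.3, 0.3, 0.3, 0.3, 0.3, 0.3, 0.3, 0.3, 0.3, 0.3])

```text
time_s: 22.15
tcp_pos: [0.534, -0.3794, 0.2063]
eef_rot: [-179.9, 0.1, -22.0]
contact_force: [-0.9, -0.4, -3.9]
gripper_width: 0.0478
gripper_force: 59.8
```

```bash
python3 - <<'E'
from chk import *
z=[0,0,0]
C=did(([0,0,.186],z),([0,0,-.4],z)); q=r.get_state()['joints']
F=[]
for i in range(3): cam('wrist'); F.append(r.get_state()['contact_force'][2])
print('Fz',np.round(F,2))
M=goto([.64,-.1,.25],[180,-12,10],C)
N=goto(rap(34,12,-.02,.04),[180,-34,12],M)
E
```

```text
t 22.15 cmd [ 0.5335 -0.3795  0.2072] [-180.    -0.   -21.9] err mm [ 0.5  0.1 -0.9] rot [-1.799e+02  1.000e-01 -2.200e+01] F [-0.9 -0.4 -3.9] w 0.0478 j [-18.  19.  -4.  -0. -67.  86.]
Fz [-3.11 -4.14 -3.37]
to [ 0.64 -0.1   0.25] [180, -12, 10] travel [-0.011, -0.598, -0.086] dr [0.0093, 0.0324, -0.0884]
to [ 0.66  -0.083  0.158] [180, -34, 12] travel [0.006, -0.026, 0.189] dr [0.0022, 0.0611, -0.0051]
```

jog_arm(travel=[[-0.011, -0.598, -0.086], [-0.011, -0.598, -0.086], [-0.011, -0.598, -0.086], [-0.011, -0.598, -0.086], [-0.011, -0.598, -0.086], [-0.011, -0.598, -0.086], [-0.011, -0.598, -0.086], [-0.011, -0.598, -0.086], [-0.011, -0.598, -0.086], [-0.011, -0.598, -0.086]], dr=[[0.0093, 0.0324, -0.0884], [0.0093, 0.0324, -0.0884], [0.0093, 0.0324, -0.0884], [0.0093, 0.0324, -0.0884], [0.0093, 0.0324, -0.0884], [0.0093, 0.0324, -0.0884], [0.0093, 0.0324, -0.0884], [0.0093, 0.0324, -0.0884], [0.0093, 0.0324, -0.0884], [0.0093, 0.0324, -0.0884]], claw=[0.3, 0.3, 0.3, 0.3, 0.3, 0.3, 0.3, 0.3, 0.3, 0.3])

```text
time_s: 23.55
tcp_pos: [0.6407, -0.1009, 0.2504]
eef_rot: [-179.9, -12.0, 9.9]
contact_force: [0.2, 0.4, -3.7]
gripper_width: 0.0477
gripper_force: 59.8
```

jog_arm(travel=[[0.004, -0.026, 0.199], [0.004, -0.026, 0.199], [0.004, -0.026, 0.199], [0.004, -0.026, 0.199], [0.004, -0.026, 0.199], [0.004, -0.026, 0.199], [0.004, -0.026, 0.199], [0.004, -0.026, 0.199], [0.004, -0.026, 0.199], [0.004, -0.026, 0.199]], dr=[[0.0022, 0.0611, -0.0051], [0.0022, 0.0611, -0.0051], [0.0022, 0.0611, -0.0051], [0.0022, 0.0611, -0.0051], [0.0022, 0.0611, -0.0051], [0.0022, 0.0611, -0.0051], [0.0022, 0.0611, -0.0051], [0.0022, 0.0611, -0.0051], [0.0022, 0.0611, -0.0051], [0.0022, 0.0611, -0.0051]], claw=[0.3, 0.3, 0.3, 0.3, 0.3, 0.3, 0.3, 0.3, 0.3, 0.3])

```text
time_s: 24.8
tcp_pos: [0.6609, -0.0833, 0.1536]
eef_rot: [-179.9, -34.0, 11.9]
contact_force: [-0.2, 0.3, -4.0]
gripper_width: 0.0479
gripper_force: 59.8
```

```bash
python3 - <<'E'
from chk import *
C=did(([-.011,-.598,-.086],[.0093,.0324,-.0884]),([.004,-.026,.199],[.0022,.0611,-.0051]))
print((C[:3,:3].T@(rap(34,12,-.02,-.0055)-C[:3,3])/.5).round(4), (C[:3,3]-rap(34,12,-.02,0)).round(4))
E
```

```text
t 24.8 cmd [ 0.6601 -0.0834  0.1533] [-180.  -34.   12.] err mm [0.8 0.1 0.2] rot [-179.9  -34.    11.9] F [-0.2  0.3 -4. ] w 0.0479 j [  8.  10. -31.  -9. -15. 102.]
[-0.0457 -0.0004  0.067 ] [ 0.0002 -0.0002  0.035 ]
```

jog_arm(travel=[[-0.045, 0, 0.067], [0, 0, 0], [-0.045, 0, 0.067], [0, 0, 0], [-0.045, 0, 0.067], [0, 0, 0], [-0.045, 0, 0.067], [0, 0, 0], [0, 0, 0], [0, 0, 0]], dr=[[0, 0, 0], [0, 0, 0], [0, 0, 0], [0, 0, 0], [0, 0, 0], [0, 0, 0], [0, 0, 0], [0, 0, 0], [0, 0, 0], [0, 0, 0]], claw=[0.3, 0.3, 0.3, 0.3, 0.3, 0.3, 0.3, 0.3, 0.3, 0.3])

```text
time_s: 26.05
tcp_pos: [0.6606, -0.0833, 0.1535]
eef_rot: [-179.9, -34.0, 11.9]
contact_force: [0.1, 0.1, -4.2]
gripper_width: 0.0476
gripper_force: 60.0
```

```bash
python3 - <<'E'
from chk import *
C=did()
F=[]
for n in ('top','scene','top','scene'): fitb(n); F.append(r.get_state()['contact_force'][2])
print('Fz',np.round(F,2),np.mean(F)); tray('scene'); tray('top')
goto([.58,.1,.26],[180,0,20],C)
E
```

```text
t 26.05 cmd [ 0.6601 -0.0834  0.1533] [-180.  -34.   12.] err mm [0.5 0.1 0.2] rot [-179.9  -34.    11.9] F [ 0.1  0.1 -4.2] w 0.0476 j [  8.  10. -31.  -9. -15. 102.]
top 249 slope deg 8.2 xmax 0.0679 z at 40mm -0.0395
scene 227 slope deg 11.8 xmax 0.0687 z at 40mm -0.0365
top 248 slope deg 8.5 xmax 0.0677 z at 40mm -0.0392
scene 228 slope deg 13.0 xmax 0.068 z at 40mm -0.0364
Fz [-4.09 -2.79 -4.09 -3.45] -3.603361631196809
to [0.58 0.1  0.26] [180, 0, 20] travel [0.052, -0.392, -0.222] dr [0.0065, -0.0943, -0.0216]
```

```bash
sed -i 's/(q\[...,0\]<.09)/(q[...,0]<.05)/' chk.py; python3 - <<'E'
from chk import *
for n in ('top','scene'):
    c,P=fitb(n); T=np.load('cmd.npy'); q=(P-T[:3,3])@T[:3,:3]
    m=(q[...,0]>.01)&(q[...,0]<.09)&(abs(q[...,1])<.02)&(q[...,2]>-.07)&(q[...,2]<.02)
    Q=q[m]
    for a in np.arange(.01,.09,.008):
        s=Q[(Q[:,0]>=a)&(Q[:,0]<a+.008)]
        if len(s)>3: print(round(a,3),len(s),np.percentile(s[:,2],[10,50,90]).round(4))
E
```

```text
top 139 slope deg 3.3 xmax 0.0494 z at 40mm -0.0396
0.018 29 [-0.044  -0.0399 -0.0365]
0.026 28 [-0.0429 -0.0407 -0.037 ]
0.034 35 [-0.0422 -0.0397 -0.0371]
0.042 31 [-0.0425 -0.0396 -0.0359]
0.05 31 [-0.0418 -0.0388 -0.037 ]
0.058 47 [-0.0411 -0.037   0.0001]
0.066 38 [-0.0385 -0.0289 -0.0149]
scene 102 slope deg 2.5 xmax 0.0496 z at 40mm -0.0369
0.01 27 [-0.0406 -0.039  -0.0374]
0.018 22 [-0.0393 -0.038  -0.0367]
0.026 19 [-0.0407 -0.038  -0.0362]
0.034 24 [-0.0403 -0.038  -0.0355]
0.042 23 [-0.0386 -0.037  -0.0349]
0.05 21 [-0.0383 -0.0364 -0.0346]
0.058 131 [-0.0362 -0.0146  0.0048]
0.066 40 [-0.0344 -0.0221 -0.0042]
```

jog_arm(travel=[[-0.045, 0, 0.067], [0, 0, 0], [-0.045, 0, 0.067], [0, 0, 0], [-0.045, 0, 0.067], [0, 0, 0], [-0.045, 0, 0.067], [0, 0, 0], [0, 0, 0], [0, 0, 0]], dr=[[0, 0, 0], [0, 0, 0], [0, 0, 0], [0, 0, 0], [0, 0, 0], [0, 0, 0], [0, 0, 0], [0, 0, 0], [0, 0, 0], [0, 0, 0]], claw=[0.3, 0.3, 0.3, 0.3, 0.3, 0.3, 0.3, 0.3, 0.3, 0.3])

```text
time_s: 27.7
tcp_pos: [0.6612, -0.0832, 0.1541]
eef_rot: [-179.9, -34.1, 11.9]
contact_force: [0.0, 0.9, -2.6]
gripper_width: 0.048
gripper_force: 60.0
```

```bash
python3 - <<'E'
from chk import *
C=did()
F=[]
for n in ('top','scene','top','scene'): fitb(n); F.append(r.get_state()['contact_force'][2])
print('Fz',np.round(F,2),np.mean(F)); tray('scene'); tray('top')
E
```

```text
t 27.7 cmd [ 0.6601 -0.0834  0.1533] [-180.  -34.   12.] err mm [1.  0.1 0.8] rot [-179.9  -34.1   11.9] F [ 0.   0.9 -2.6] w 0.048 j [  8.  10. -31.  -9. -15. 102.]
top 140 slope deg 2.1 xmax 0.0491 z at 40mm -0.0404
scene 109 slope deg 4.9 xmax 0.049 z at 40mm -0.0376
top 138 slope deg 5.1 xmax 0.0496 z at 40mm -0.0399
scene 109 slope deg 5.7 xmax 0.0487 z at 40mm -0.0371
Fz [-1.04 -2.05 -1.11 -1.72] -1.4784255547613616
```

jog_arm(travel=[[0.03, -0.05, -0.08], [0.052, -0.2, -0.222], [0.052, -0.392, -0.222], [0.052, -0.392, -0.222], [0.052, -0.392, -0.222], [0.052, -0.392, -0.222], [0.052, -0.392, -0.222], [0.052, -0.392, -0.222], [0.052, -0.392, -0.222], [0.052, -0.392, -0.222]], dr=[[0, -0.02, 0], [0.003, -0.05, -0.01], [0.0065, -0.0943, -0.0216], [0.0065, -0.0943, -0.0216], [0.0065, -0.0943, -0.0216], [0.0065, -0.0943, -0.0216], [0.0065, -0.0943, -0.0216], [0.0065, -0.0943, -0.0216], [0.0065, -0.0943, -0.0216], [0.0065, -0.0943, -0.0216]], claw=[0.3, 0.3, 0.3, 0.3, 0.3, 0.3, 0.3, 0.3, 0.3, 0.3])

```text
time_s: 29.25
tcp_pos: [0.5807, 0.0993, 0.2605]
eef_rot: [-180.0, -0.0, 19.9]
contact_force: [0.4, 0.4, -1.5]
gripper_width: 0.0477
gripper_force: 60.0
```

```bash
cat >> chk.py <<'E'
def mat(name='top'):
    c=cam(name); P=cloud(c); d=P-np.array([.4436,.239,0]); a=np.radians(25.9)
    px=c['pixels'].astype(int); w=(px.min(-1)>120)&(px.max(-1)-px.min(-1)<45)
    mx=d[...,0]*np.cos(a)+d[...,1]*np.sin(a); my=-d[...,0]*np.sin(a)+d[...,1]*np.cos(a)
    m=w&(abs(mx)<.12)&(abs(my)<.15)&(P[...,2]>.03)&(P[...,2]<.07)
    n,l,s,_=cv2.connectedComponentsWithStats(m.astype(np.uint8))
    for i in range(1,n):
        if s[i,4]>60: print(name,'on mat (mat frame)',[np.round(v,3) for v in cv2.minAreaRect(np.c_[mx,my].reshape(-1,2)[(l==i).ravel()].astype(np.float32))],np.median(P[l==i][:,2]).round(3))
E
python3 - <<'E'
from chk import *
C=did(([.052,-.392,-.222],[.0065,-.0943,-.0216]))
tray('top'); tray('scene'); mat('scene'); mat('top')
B=bottles()
M=goto(slot(0,.08,.006),[180,-3,25.9],C); goto(slot(0,.0115,.006),[180,-3,25.9],M)
E
```

```text
t 29.25 cmd [0.5798 0.0999 0.26  ] [180.   0.  20.] err mm [ 0.9 -0.6  0.5] rot [-180.    -0.    19.9] F [ 0.4  0.4 -1.5] w 0.0477 j [ 29.  11.  -8.  -0. -71.  81.]
top in tray: px [258 208  13  12  90] [ 0.571 -0.106  0.029] [array([ 0.574, -0.106]), array([0.024, 0.048]), np.float64(56.796)]
top in tray: px [245 223  18  12 123] [ 0.515 -0.071  0.03 ] [array([ 0.517, -0.07 ]), array([0.024, 0.059]), np.float64(17.421)]
scene in tray: px [292 184  16  17 134] [ 0.521 -0.075  0.026] [array([ 0.519, -0.073]), array([0.025, 0.064]), np.float64(17.77)]
scene in tray: px [297 203   7   8  47] [ 0.567 -0.105  0.027] [array([ 0.568, -0.104]), array([0.02 , 0.028]), np.float64(56.099)]
scene on mat (mat frame) [array([-0.249, -0.237]), array([0.144, 0.027]), np.float64(48.827)] 0.051
top on mat (mat frame) [array([-0.202, -0.203]), array([0.243, 0.002]), np.float64(45.085)] 0.054
bottle 0.4381 -0.4326 yaw -24.8 size 0.049 0.13 z 0.048
bottle 0.4161 0.3177 yaw 25.4 size 0.129 0.049 z 0.055
to [0.449 0.242 0.08 ] [180, -3, 25.9] travel [-0.149, -0.356, 0.36] dr [0.0004, 0.0084, -0.0164]
to [0.449 0.242 0.012] [180, -3, 25.9] travel [-0.007, -0.0, 0.137] dr [0.0, 0.0, 0.0]
```

jog_arm(travel=[[-0.03, -0.1, 0.02], [-0.06, -0.2, 0.05], [-0.1, -0.3, 0.1], [-0.149, -0.356, 0.18], [-0.149, -0.356, 0.25], [-0.149, -0.356, 0.36], [-0.149, -0.356, 0.36], [-0.149, -0.356, 0.36], [-0.149, -0.356, 0.36], [-0.149, -0.356, 0.36]], dr=[[0, 0.003, -0.003], [0, 0.005, -0.006], [0, 0.0084, -0.01], [0.0004, 0.0084, -0.0164], [0.0004, 0.0084, -0.0164], [0.0004, 0.0084, -0.0164], [0.0004, 0.0084, -0.0164], [0.0004, 0.0084, -0.0164], [0.0004, 0.0084, -0.0164], [0.0004, 0.0084, -0.0164]], claw=[0.3, 0.3, 0.3, 0.3, 0.3, 0.3, 0.3, 0.3, 0.3, 0.3])

```text
time_s: 30.75
tcp_pos: [0.4505, 0.2425, 0.0821]
eef_rot: [-179.9, -3.2, 25.9]
contact_force: [-1.0, 0.7, -0.9]
gripper_width: 0.0481
gripper_force: 60.0
```

jog_arm(travel=[[-0.004, 0, 0.07], [-0.006, 0, 0.11], [-0.007, 0, 0.137], [-0.007, 0, 0.137], [-0.007, 0, 0.137], [-0.007, 0, 0.137], [-0.007, 0, 0.137], [-0.004, 0, 0.07], [0.01, 0, -0.05], [0.01, 0, -0.16]], dr=[[0, 0, 0], [0, 0, 0], [0, 0, 0], [0, 0, 0], [0, 0, 0], [0, 0, 0], [0, 0, 0], [0, 0, 0], [0, 0, 0], [0, 0, 0]], claw=[0.3, 0.3, 0.3, 0.3, 0.66, 0.66, 0.66, 0.66, 0.66, 0.66])

```text
time_s: 32.0
tcp_pos: [0.4507, 0.2422, 0.1629]
eef_rot: [-180.0, -3.1, 25.9]
contact_force: [0.5, 1.8, -0.3]
gripper_width: 0.0576
gripper_force: 0.0
```

```bash
python3 - <<'E'
from chk import *
z=[0,0,0]
C=did(([-.149,-.356,.36],[.0004,.0084,-.0164]),([.01,0,-.16],z))
goto([.56,.05,.2],[180,0,-15],C)
E
```

```text
t 32.0 cmd [0.4496 0.242  0.1601] [180.   -3.   25.9] err mm [1.1 0.2 2.7] rot [-180.    -3.1   25.9] F [ 0.5  1.8 -0.3] w 0.0576 j [ 51.   6. -28.   2. -53.  64.]
to [0.56 0.05 0.2 ] [180, 0, -15] travel [0.035, 0.442, -0.078] dr [-0.0029, -0.008, 0.1136]
```

jog_arm(travel=[[0.01, 0.1, -0.078], [0.02, 0.2, -0.078], [0.035, 0.442, -0.078], [0.035, 0.442, -0.078], [0.035, 0.442, -0.078], [0.035, 0.442, -0.078], [0.035, 0.442, -0.078], [0.035, 0.442, -0.078], [0.035, 0.442, -0.078], [0.035, 0.442, -0.078]], dr=[[-0.0029, -0.008, 0.1136], [-0.0029, -0.008, 0.1136], [-0.0029, -0.008, 0.1136], [-0.0029, -0.008, 0.1136], [-0.0029, -0.008, 0.1136], [-0.0029, -0.008, 0.1136], [-0.0029, -0.008, 0.1136], [-0.0029, -0.008, 0.1136], [-0.0029, -0.008, 0.1136], [-0.0029, -0.008, 0.1136]], claw=[0.85, 0.85, 0.85, 0.85, 0.85, 0.85, 0.85, 0.85, 0.85, 0.85])

```text
time_s: 33.25
tcp_pos: [0.5607, 0.0505, 0.2006]
eef_rot: [-179.9, -0.0, -15.0]
contact_force: [-0.4, -0.9, 0.3]
gripper_width: 0.0745
gripper_force: 0.0
```

```bash
python3 - <<'E'
from chk import *
C=did(([.035,.442,-.078],[-.0029,-.008,.1136]))
B=bottles()
b=min(B,key=lambda b:b[1]); x,y=grasp(*b)
q=r.get_state()['joints']
M=goto([.56,-.3,.15],[180,0,-20],C); N=goto([x,y,.1],[180,0,b[2]],M); goto([x,y,.007],[180,0,b[2]],N)
for T in (M,N): q,c=ik(T[:3,3],R.from_matrix(T[:3,:3]).as_euler('xyz',degrees=True),K,q); print(q.round(),c)
E
```

```text
t 33.25 cmd [0.56   0.0499 0.2001] [-180.   -0.  -15.] err mm [0.7 0.5 0.5] rot [-179.9   -0.   -15. ] F [-0.4 -0.9  0.3] w 0.0745 j [ 25.  11. -16.  -0. -63.  50.]
bottle 0.4494 0.244 yaw 25.8 size 0.129 0.049 z 0.055
bottle 0.4388 -0.4324 yaw -24.7 size 0.049 0.131 z 0.048
to [ 0.56 -0.3   0.15] [180, 0, -20] travel [0.181, 0.676, 0.1] dr [-0.0001, -0.0, 0.0139]
to [ 0.443 -0.435  0.1  ] [180, 0, -24.67530059814453] travel [-0.127, 0.333, 0.1] dr [-0.0, -0.0, 0.013]
to [ 0.443 -0.435  0.007] [180, 0, -24.67530059814453] travel [-0.0, -0.0, 0.186] dr [0.0, 0.0, 0.0]
[-11.  20. -10.   0. -59.  81.] 3.6542500869498996e-26
[-26.  22. -16.   0. -53.  92.] 5.94112501873801e-26
```

jog_arm(travel=[[0.181, 0.676, 0.1], [0.181, 0.676, 0.1], [0.181, 0.676, 0.1], [0.181, 0.676, 0.1], [0.181, 0.676, 0.1], [0.181, 0.676, 0.1], [0.181, 0.676, 0.1], [0.181, 0.676, 0.1], [0.181, 0.676, 0.1], [0.181, 0.676, 0.1]], dr=[[0, 0, 0.0139], [0, 0, 0.0139], [0, 0, 0.0139], [0, 0, 0.0139], [0, 0, 0.0139], [0, 0, 0.0139], [0, 0, 0.0139], [0, 0, 0.0139], [0, 0, 0.0139], [0, 0, 0.0139]], claw=[0.85, 0.85, 0.85, 0.85, 0.85, 0.85, 0.85, 0.85, 0.85, 0.85])

```text
time_s: 34.55
tcp_pos: [0.5611, -0.2989, 0.1505]
eef_rot: [-179.9, -0.0, -19.9]
contact_force: [-1.3, 0.4, 0.3]
gripper_width: 0.0745
gripper_force: 0.0
```

jog_arm(travel=[[-0.127, 0.333, 0.1], [-0.127, 0.333, 0.1], [-0.127, 0.333, 0.1], [-0.127, 0.333, 0.1], [-0.127, 0.333, 0.1], [-0.127, 0.333, 0.1], [-0.127, 0.333, 0.1], [-0.127, 0.333, 0.1], [-0.127, 0.333, 0.1], [-0.127, 0.333, 0.1]], dr=[[0, 0, 0.013], [0, 0, 0.013], [0, 0, 0.013], [0, 0, 0.013], [0, 0, 0.013], [0, 0, 0.013], [0, 0, 0.013], [0, 0, 0.013], [0, 0, 0.013], [0, 0, 0.013]], claw=[0.85, 0.85, 0.85, 0.85, 0.85, 0.85, 0.85, 0.85, 0.85, 0.85])

```text
time_s: 35.8
tcp_pos: [0.4441, -0.4344, 0.0998]
eef_rot: [-179.9, 0.0, -24.7]
contact_force: [-0.4, -0.4, -0.4]
gripper_width: 0.0745
gripper_force: 0.0
```

```bash
python3 - <<'E'
from chk import *
C=did(([.181,.676,.1],[0,0,.0139]),([-.127,.333,.1],[0,0,.013]))
bottles('top'); 
c=cam('wrist'); P=cloud(c); z=P[...,2]; px=c['pixels'].astype(int); q=(P-C[:3,3])@C[:3,:3]
m=(z>.042)&(z<.056)&(px.min(-1)>110)&(abs(q[...,1])<.06)&(q[...,0]<.075)&(q[...,0]>-.09)
print('in tool frame',q[m][:,:2].min(0).round(3),q[m][:,:2].max(0).round(3),cv2.minAreaRect(q[m][:,:2].astype(np.float32)))
E
```

```text
t 35.8 cmd [ 0.4433 -0.4347  0.0999] [-180.    -0.   -24.7] err mm [ 0.8  0.3 -0.1] rot [-179.9    0.   -24.7] F [-0.4 -0.4 -0.4] w 0.0745 j [-26.  22. -16.  -0. -53.  92.]
bottle 0.45 0.244 yaw 26.4 size 0.129 0.049 z 0.055
bottle 0.4158 0.3175 yaw 26.1 size 0.127 0.049 z 0.055
in tool frame [-0.069 -0.021] [0.06  0.027] ((-0.004850361496210098, 0.0028032753616571426), (0.048078544437885284, 0.12877319753170013), 89.9359130859375)
```

Bottle_3 is in the tool frame where I expect it, so I'll grasp it.

jog_arm(travel=[[0, 0, 0.1], [0, 0, 0.16], [0, 0, 0.186], [0, 0, 0.186], [0, 0, 0.186], [0, 0, 0.186], [0, 0, 0.186], [0, 0, 0.186], [0, 0, 0.186], [0, 0, 0.186]], dr=[[0, 0, 0], [0, 0, 0], [0, 0, 0], [0, 0, 0], [0, 0, 0], [0, 0, 0], [0, 0, 0], [0, 0, 0], [0, 0, 0], [0, 0, 0]], claw=[0.85, 0.85, 0.85, 0.85, 0.3, 0.3, 0.3, 0.3, 0.3, 0.3], newtons=60)

```text
time_s: 37.15
tcp_pos: [0.4445, -0.4351, 0.008]
eef_rot: [-180.0, -0.1, -24.7]
contact_force: [-1.9, -1.7, 5.8]
gripper_width: 0.048
gripper_force: 60.0
```

jog_arm(travel=[[0, 0, -0.05], [0, 0, -0.1], [0, 0, -0.2], [0, 0, -0.3], [0, 0, -0.4], [0, 0, -0.4], [0, 0, -0.4], [0, 0, -0.4], [0, 0, -0.4], [0, 0, -0.4]], dr=[[0, 0, 0], [0, 0, 0], [0, 0, 0], [0, 0, 0], [0, 0, 0], [0, 0, 0], [0, 0, 0], [0, 0, 0], [0, 0, 0], [0, 0, 0]], claw=[0.3, 0.3, 0.3, 0.3, 0.3, 0.3, 0.3, 0.3, 0.3, 0.3])

```text
time_s: 38.4
tcp_pos: [0.4438, -0.4345, 0.206]
eef_rot: [-179.9, 0.1, -24.7]
contact_force: [0.1, -0.5, -3.2]
gripper_width: 0.048
gripper_force: 60.0
```

```bash
python3 - <<'E'
from chk import *
z=[0,0,0]
C=did(([0,0,.186],z),([0,0,-.4],z)); q=r.get_state()['joints']
F=[]
for i in range(4): cam('wrist'); F.append(r.get_state()['contact_force'][2])
print('Fz',np.round(F,2))
I=goto([.56,-.3,.22],[180,0,-10],C)
M=goto([.64,-.1,.25],[180,-12,10],I)
goto(rap(34,12,-.02,.035),[180,-34,12],M)
M=goto([.58,.05,.25],[180,0,20],I); goto(slot(-.08,.08,.006),[180,0,25.9],M)
E
```

```text
t 38.4 cmd [ 0.4433 -0.4347  0.2069] [-180.    -0.   -24.7] err mm [ 0.5  0.2 -0.9] rot [-1.799e+02  1.000e-01 -2.470e+01] F [ 0.1 -0.5 -3.2] w 0.048 j [-26.  16.  -8.  -0. -66.  92.]
Fz [-3.88 -3.75 -4.62 -4.26]
to [ 0.56 -0.3   0.22] [180, 0, -10] travel [0.1, -0.342, -0.026] dr [-0.0001, -0.0, -0.0408]
to [ 0.64 -0.1   0.25] [180, -12, 10] travel [0.088, -0.422, -0.06] dr [0.0058, 0.033, -0.0554]
to [ 0.66  -0.083  0.153] [180, -34, 12] travel [0.004, -0.026, 0.199] dr [0.0022, 0.0611, -0.0051]
to [0.58 0.05 0.25] [180, 0, 20] travel [-0.082, -0.696, -0.06] dr [0.0, 0.0, -0.0833]
to [0.484 0.17  0.08 ] [180, 0, 25.9] travel [-0.099, -0.291, 0.34] dr [-0.0, 0.0, -0.0164]
```

jog_arm(travel=[[0.1, -0.342, -0.026], [0.1, -0.342, -0.026], [0.1, -0.342, -0.026], [0.1, -0.342, -0.026], [0.1, -0.342, -0.026], [0.1, -0.342, -0.026], [0.1, -0.342, -0.026], [0.1, -0.342, -0.026], [0.1, -0.342, -0.026], [0.1, -0.342, -0.026]], dr=[[0, 0, -0.0408], [0, 0, -0.0408], [0, 0, -0.0408], [0, 0, -0.0408], [0, 0, -0.0408], [0, 0, -0.0408], [0, 0, -0.0408], [0, 0, -0.0408], [0, 0, -0.0408], [0, 0, -0.0408]], claw=[0.3, 0.3, 0.3, 0.3, 0.3, 0.3, 0.3, 0.3, 0.3, 0.3])

```text
time_s: 39.85
tcp_pos: [0.5608, -0.3003, 0.2201]
eef_rot: [-179.9, -0.0, -10.0]
contact_force: [0.8, 0.2, -2.9]
gripper_width: 0.0478
gripper_force: 60.0
```

jog_arm(travel=[[0.088, -0.422, -0.06], [0.088, -0.422, -0.06], [0.088, -0.422, -0.06], [0.088, -0.422, -0.06], [0.088, -0.422, -0.06], [0.088, -0.422, -0.06], [0.088, -0.422, -0.06], [0.088, -0.422, -0.06], [0.088, -0.422, -0.06], [0.088, -0.422, -0.06]], dr=[[0.0058, 0.033, -0.0554], [0.0058, 0.033, -0.0554], [0.0058, 0.033, -0.0554], [0.0058, 0.033, -0.0554], [0.0058, 0.033, -0.0554], [0.0058, 0.033, -0.0554], [0.0058, 0.033, -0.0554], [0.0058, 0.033, -0.0554], [0.0058, 0.033, -0.0554], [0.0058, 0.033, -0.0554]], claw=[0.3, 0.3, 0.3, 0.3, 0.3, 0.3, 0.3, 0.3, 0.3, 0.3])

```text
time_s: 41.1
tcp_pos: [0.6408, -0.1004, 0.2502]
eef_rot: [-179.9, -12.0, 10.0]
contact_force: [0.1, -0.0, -3.1]
gripper_width: 0.0478
gripper_force: 60.0
```

jog_arm(travel=[[0.004, -0.026, 0.199], [0.004, -0.026, 0.199], [0.004, -0.026, 0.199], [0.004, -0.026, 0.199], [0.004, -0.026, 0.199], [0.004, -0.026, 0.199], [0.004, -0.026, 0.199], [0.004, -0.026, 0.199], [0.004, -0.026, 0.199], [0.004, -0.026, 0.199]], dr=[[0.0022, 0.0611, -0.0051], [0.0022, 0.0611, -0.0051], [0.0022, 0.0611, -0.0051], [0.0022, 0.0611, -0.0051], [0.0022, 0.0611, -0.0051], [0.0022, 0.0611, -0.0051], [0.0022, 0.0611, -0.0051], [0.0022, 0.0611, -0.0051], [0.0022, 0.0611, -0.0051], [0.0022, 0.0611, -0.0051]], claw=[0.3, 0.3, 0.3, 0.3, 0.3, 0.3, 0.3, 0.3, 0.3, 0.3])

```text
time_s: 42.35
tcp_pos: [0.661, -0.0832, 0.1534]
eef_rot: [-179.9, -34.0, 11.9]
contact_force: [-0.6, 0.9, -4.0]
gripper_width: 0.0476
gripper_force: 60.0
```

```bash
python3 - <<'E'
from chk import *
C=did(([.1,-.342,-.026],[0,0,-.0408]),([.088,-.422,-.06],[.0058,.033,-.0554]),([.004,-.026,.199],[.0022,.0611,-.0051]))
print((C[:3,:3].T@(rap(34,12,-.02,-.0055)-C[:3,3])/.5).round(4), (C[:3,3]-rap(34,12,-.02,0)).round(4))
E
```

```text
t 42.35 cmd [ 0.6601 -0.0833  0.1531] [-180.  -34.   12.] err mm [0.8 0.1 0.3] rot [-179.9  -34.    11.9] F [-0.6  0.9 -4. ] w 0.0476 j [  8.  10. -31.  -9. -15. 102.]
[-0.0455 -0.0003  0.0667] [ 0.0002 -0.0001  0.0349]
```

jog_arm(travel=[[-0.045, 0, 0.067], [0, 0, 0], [-0.045, 0, 0.067], [0, 0, 0], [-0.045, 0, 0.067], [0, 0, 0], [-0.045, 0, 0.067], [0, 0, 0], [0, 0, 0], [0, 0, 0]], dr=[[0, 0, 0], [0, 0, 0], [0, 0, 0], [0, 0, 0], [0, 0, 0], [0, 0, 0], [0, 0, 0], [0, 0, 0], [0, 0, 0], [0, 0, 0]], claw=[0.3, 0.3, 0.3, 0.3, 0.3, 0.3, 0.3, 0.3, 0.3, 0.3])

```text
time_s: 43.6
tcp_pos: [0.6606, -0.0832, 0.1533]
eef_rot: [-179.9, -34.0, 11.9]
contact_force: [-0.8, 0.0, -4.2]
gripper_width: 0.0476
gripper_force: 60.0
```

```bash
python3 - <<'E'
from chk import *
C=did()
F=[]
for n in ('top','scene','top','scene'): fitb(n); F.append(r.get_state()['contact_force'][2])
print('Fz',np.round(F,2),np.mean(F))
E
```

```text
t 43.6 cmd [ 0.6601 -0.0833  0.1531] [-180.  -34.   12.] err mm [0.4 0.1 0.1] rot [-179.9  -34.    11.9] F [-0.8  0.  -4.2] w 0.0476 j [  8.  10. -31.  -9. -15. 102.]
top 134 slope deg 3.1 xmax 0.0493 z at 40mm -0.0412
scene 107 slope deg 2.7 xmax 0.0499 z at 40mm -0.0382
top 135 slope deg 3.8 xmax 0.0487 z at 40mm -0.0402
scene 105 slope deg 3.2 xmax 0.0487 z at 40mm -0.0378
Fz [-4.23 -3.73 -4.26 -3.04] -3.818318281944101
```

jog_arm(travel=[[-0.045, 0, 0.067], [0, 0, 0], [-0.045, 0, 0.067], [0, 0, 0], [-0.045, 0, 0.067], [0, 0, 0], [-0.045, 0, 0.067], [0, 0, 0], [0, 0, 0], [0, 0, 0]], dr=[[0, 0, 0], [0, 0, 0], [0, 0, 0], [0, 0, 0], [0, 0, 0], [0, 0, 0], [0, 0, 0], [0, 0, 0], [0, 0, 0], [0, 0, 0]], claw=[0.3, 0.3, 0.3, 0.3, 0.3, 0.3, 0.3, 0.3, 0.3, 0.3])

```text
time_s: 45.05
tcp_pos: [0.661, -0.0831, 0.1537]
eef_rot: [-179.9, -34.1, 11.9]
contact_force: [-0.9, 0.2, -2.6]
gripper_width: 0.0476
gripper_force: 60.0
```

```bash
python3 - <<'E'
from chk import *
C=did()
F=[]
for n in ('top','scene','top','scene'): fitb(n); F.append(r.get_state()['contact_force'][2])
print('Fz',np.round(F,2),np.mean(F))
M=goto([.58,.1,.26],[180,0,20],C)
E
```

```text
t 45.05 cmd [ 0.6601 -0.0833  0.1531] [-180.  -34.   12.] err mm [0.9 0.2 0.6] rot [-179.9  -34.1   11.9] F [-0.9  0.2 -2.6] w 0.0476 j [  8.  10. -31.  -9. -15. 102.]
top 134 slope deg -0.1 xmax 0.0492 z at 40mm -0.0416
scene 100 slope deg 2.5 xmax 0.0486 z at 40mm -0.0382
top 141 slope deg 1.8 xmax 0.0494 z at 40mm -0.0412
scene 105 slope deg 3.1 xmax 0.0476 z at 40mm -0.0382
Fz [-0.53 -1.51 -2.3  -2.57] -1.7268579236468011
to [0.58 0.1  0.26] [180, 0, 20] travel [0.053, -0.392, -0.222] dr [0.0065, -0.0943, -0.0216]
```

The bar has dropped out. I'll move away and check the tray.

jog_arm(travel=[[0.03, -0.05, -0.08], [0.053, -0.2, -0.222], [0.053, -0.392, -0.222], [0.053, -0.392, -0.222], [0.053, -0.392, -0.222], [0.053, -0.392, -0.222], [0.053, -0.392, -0.222], [0.053, -0.392, -0.222], [0.053, -0.392, -0.222], [0.053, -0.392, -0.222]], dr=[[0, -0.02, 0], [0.003, -0.05, -0.01], [0.0065, -0.0943, -0.0216], [0.0065, -0.0943, -0.0216], [0.0065, -0.0943, -0.0216], [0.0065, -0.0943, -0.0216], [0.0065, -0.0943, -0.0216], [0.0065, -0.0943, -0.0216], [0.0065, -0.0943, -0.0216], [0.0065, -0.0943, -0.0216]], claw=[0.3, 0.3, 0.3, 0.3, 0.3, 0.3, 0.3, 0.3, 0.3, 0.3])

```text
time_s: 46.5
tcp_pos: [0.581, 0.0995, 0.2605]
eef_rot: [-180.0, -0.0, 20.0]
contact_force: [-0.1, 0.7, -1.5]
gripper_width: 0.0472
gripper_force: 60.0
```

```bash
python3 - <<'E'
from chk import *
C=did(([.053,-.392,-.222],[.0065,-.0943,-.0216]))
tray('top'); c=tray('scene'); bottles('top')
cv2.imwrite('pics/s4.png',cv2.resize(c['pixels'][80:280,230:430,::-1],None,fx=3,fy=3,interpolation=cv2.INTER_CUBIC))
M=goto(slot(-.08,.09,.006),[180,-2,25.9],C); goto(slot(-.08,.0115,.006),[180,-2,25.9],M)
E
```

```text
t 46.5 cmd [0.5801 0.1    0.26  ] [180.  -0.  20.] err mm [ 0.9 -0.5  0.5] rot [-180.   -0.   20.] F [-0.1  0.7 -1.5] w 0.0472 j [ 29.  11.  -8.  -0. -71.  81.]
top in tray: px [245 208  26  27 183] [ 0.529 -0.092  0.03 ] [array([ 0.54 , -0.091]), array([0.047, 0.121]), np.float64(48.582)]
scene in tray: px [292 184  14  27 143] [ 0.553 -0.096  0.028] [array([ 0.536, -0.089]), array([0.04, 0.1 ]), np.float64(64.261)]
bottle 0.4503 0.2443 yaw 26.2 size 0.129 0.049 z 0.054
bottle 0.416 0.3176 yaw 26.3 size 0.128 0.049 z 0.055
to [0.484 0.17  0.09 ] [180, -2, 25.9] travel [-0.133, -0.197, 0.34] dr [0.0003, 0.0055, -0.0164]
to [0.484 0.17  0.012] [180, -2, 25.9] travel [-0.005, -0.0, 0.157] dr [0.0, 0.0, 0.0]
```

View pics/s4.png

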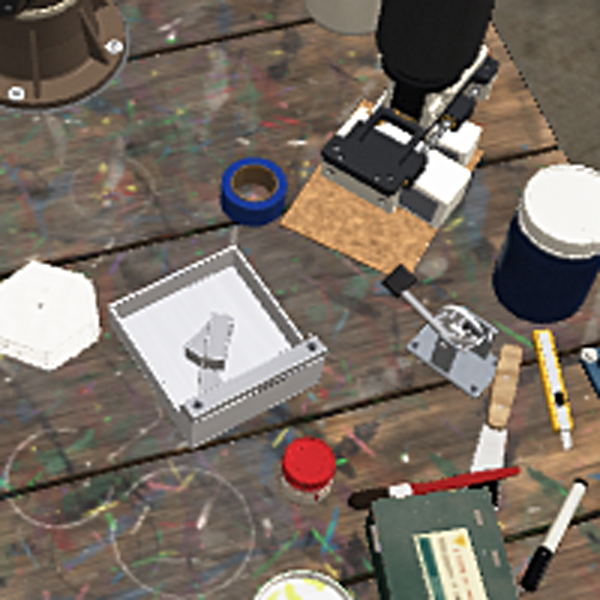

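The scene crop shows the bars together in the tray around (212,340), two bottles on the mat at (440,165), and the counter's pad at (398,280). Before lowering near the lever I'll check where the wrist camera sits.

```bash
python3 - <<'E'
from chk import *
c=cam('wrist'); print(np.array(c['hand_eye']).round(3))
P=cloud(c); save(c,'w5.png')
h=cv2.cvtColor(c['pixels'],cv2.COLOR_RGB2HSV); z=P[...,2]
for n in ('top','scene'):
    c=cam(n); P=cloud(c); z=P[...,2]; v=c['pixels'].max(-1)
    m=(v<70)&(z>.06)&(z<.1)&(abs(P[...,0]-.6)<.04)&(abs(P[...,1]-.128)<.04)
    print(n,m.sum(),P[m].mean(0).round(4),cv2.minAreaRect(P[m][:,:2].astype(np.float32)))
    for t in ('lever_pad','counter'): print(t,[(round(d['conf'],2),np.round(d['at']),P[int(d['at'][1]),int(d['at'][0])].round(3)) for d in r.tip_of(t,n)][:2])
E
```

```text
[[-0.     0.969  0.246  0.066]
 [ 1.     0.    -0.    -0.001]
 [-0.     0.246 -0.969 -0.158]
 [ 0.     0.     0.     1.   ]]
top 0 [nan nan nan] ((0.0, 0.0), (0.0, 0.0), 0.0)
lever_pad []
counter [(0.55, array([187., 187.]), array([0.564, 0.058, 0.538]))]
scene 66 [0.603  0.1225 0.0834] ((0.6033269166946411, 0.12317479401826859), (0.023117244243621826, 0.03260692581534386), 14.225846290588379)
lever_pad [(0.66, array([366., 173.]), array([0.609, 0.132, 0.084])), (0.16, array([355., 143.]), array([0.634, 0.019, 0.354]))]
counter [(0.61, array([379., 197.]), array([0.689, 0.128, 0.044])), (0.36, array([302., 197.]), array([ 0.55 , -0.085,  0.05 ]))]<stdin>:8: RuntimeWarning: Mean of empty slice.
  ret = um.true_divide(
```

jog_arm(travel=[[-0.03, -0.05, 0.02], [-0.06, -0.1, 0.05], [-0.1, -0.15, 0.1], [-0.133, -0.197, 0.18], [-0.133, -0.197, 0.25], [-0.133, -0.197, 0.34], [-0.133, -0.197, 0.34], [-0.133, -0.197, 0.34], [-0.133, -0.197, 0.34], [-0.133, -0.197, 0.34]], dr=[[0, 0.003, -0.003], [0, 0.0055, -0.006], [0, 0.0055, -0.01], [0.0003, 0.0055, -0.0164], [0.0003, 0.0055, -0.0164], [0.0003, 0.0055, -0.0164], [0.0003, 0.0055, -0.0164], [0.0003, 0.0055, -0.0164], [0.0003, 0.0055, -0.0164], [0.0003, 0.0055, -0.0164]], claw=[0.3, 0.3, 0.3, 0.3, 0.3, 0.3, 0.3, 0.3, 0.3, 0.3])

```text
time_s: 48.25
tcp_pos: [0.4855, 0.1704, 0.0918]
eef_rot: [-179.9, -2.1, 25.9]
contact_force: [-0.9, 0.1, -0.2]
gripper_width: 0.0478
gripper_force: 60.0
```

jog_arm(travel=[[-0.003, 0, 0.07], [-0.004, 0, 0.13], [-0.005, 0, 0.157], [-0.005, 0, 0.157], [-0.005, 0, 0.157], [-0.005, 0, 0.157], [-0.005, 0, 0.157], [-0.004, 0, 0.08], [0.0, 0, -0.04], [0.0, 0, -0.16]], dr=[[0, 0, 0], [0, 0, 0], [0, 0, 0], [0, 0, 0], [0, 0, 0], [0, 0, 0], [0, 0, 0], [0, 0, 0], [0, 0, 0], [0, 0, 0]], claw=[0.3, 0.3, 0.3, 0.3, 0.66, 0.66, 0.66, 0.66, 0.66, 0.66])

```text
time_s: 49.5
tcp_pos: [0.4821, 0.1685, 0.1724]
eef_rot: [-180.0, -2.0, 25.9]
contact_force: [1.2, 1.9, 0.1]
gripper_width: 0.0582
gripper_force: 0.0
```

```bash
python3 - <<'E'
from chk import *
z=[0,0,0]
C=did(([-.133,-.197,.34],[.0003,.0055,-.0164]),([0,0,-.16],z))
goto([.5,-.05,.25],[180,0,14],C)
goto([.603,.124,.16],[180,0,14],C)
E
```

```text
t 49.5 cmd [0.4815 0.1686 0.1699] [180.   -2.   25.9] err mm [ 0.6 -0.1  2.5] rot [-180.    -2.    25.9] F [1.2 1.9 0.1] w 0.0582 j [ 42.   6. -26.   1. -56.  74.]
to [ 0.5  -0.05  0.25] [180, 0, 14] travel [-0.152, 0.409, -0.165] dr [-0.0005, -0.0055, 0.0331]
to [0.603 0.124 0.16 ] [180, 0, 14] travel [0.179, 0.186, 0.026] dr [-0.0005, -0.0055, 0.0331]
```

jog_arm(travel=[[-0.0, 0.0, -0.1], [-0.267, 0.916, -0.16], [-0.267, 0.916, -0.16], [-0.267, 0.916, -0.16], [-0.267, 0.916, -0.16], [-0.267, 0.916, -0.16], [-0.267, 0.916, -0.16], [-0.267, 0.916, -0.16], [-0.267, 0.916, -0.16], [-0.267, 0.916, -0.16]], dr=[[0, 0, 0], [0, -0.0055, 0.0331], [0, -0.0055, 0.0331], [0, -0.0055, 0.0331], [0, -0.0055, 0.0331], [0, -0.0055, 0.0331], [0, -0.0055, 0.0331], [0, -0.0055, 0.0331], [0, -0.0055, 0.0331], [0, -0.0055, 0.0331]], claw=[0.3, 0.3, 0, 0, 0, 0, 0, 0, 0, 0], newtons=30)

```text
time_s: 50.75
tcp_pos: [0.5596, -0.3056, 0.2448]
eef_rot: [-179.7, 0.1, 13.8]
contact_force: [-0.2, 0.8, 0.3]
gripper_width: 0.0005
gripper_force: 0.0
```

```bash
python3 - <<'E'
from chk import *
C=did(([-.267,.916,-.16],[0,-.0055,.0331]))
B=bottles('top'); c=tray('top'); P=cloud(c)
a=np.radians(25.9)
for x,y,w in B:
    d=np.array([x-.4436,y-.239]); print('mat',(d[0]*np.cos(a)+d[1]*np.sin(a)).round(4),(-d[0]*np.sin(a)+d[1]*np.cos(a)).round(4),round(w-25.9,1))
v=c['pixels'].max(-1); z=P[...,2]
m=(v<85)&(z>.07)&(z<.1)&(abs(P[...,0]-.6)<.04)&(abs(P[...,1]-.128)<.04)
print('pad top',m.sum(),P[m].mean(0).round(4),cv2.minAreaRect(P[m][:,:2].astype(np.float32)))
cv2.imwrite('pics/t6.png',cv2.resize(c['pixels'][150:290,110:310,::-1],None,fx=4,fy=4,interpolation=cv2.INTER_CUBIC))
c=cam('scene'); P=cloud(c); v=c['pixels'].max(-1); z=P[...,2]
m=(v<85)&(z>.07)&(z<.1)&(abs(P[...,0]-.6)<.04)&(abs(P[...,1]-.128)<.04)
print('pad scene',m.sum(),P[m].mean(0).round(4),cv2.minAreaRect(P[m][:,:2].astype(np.float32)))
for p in ([.56,.05,.22],[.603,.125,.13],[.603,.125,.03]): print(ik(p,[180,0,14],K,[20,10,-10,0,-60,70])[0].round())
M=goto([.58,.0,.22],[180,0,14],C); N=goto([.603,.1255,.12],[180,0,14],M)
E
```

```text
t 50.75 cmd [ 0.5591 -0.3029  0.2454] [-179.8    0.    14. ] err mm [ 0.4 -2.8 -0.6] rot [-1.797e+02  1.000e-01  1.380e+01] F [-0.2  0.8  0.3] w 0.0005 j [-11.  17.  -3.  -0. -71. 115.]
bottle 0.4856 0.1726 yaw 26.2 size 0.129 0.048 z 0.054
bottle 0.4499 0.2443 yaw 25.8 size 0.13 0.049 z 0.055
bottle 0.4161 0.3172 yaw 27.4 size 0.128 0.049 z 0.055
mat 0.0088 -0.0781 0.3
mat 0.008 0.002 -0.1
mat 0.0095 0.0824 1.5
pad top 68 [0.6001 0.1262 0.0876] ((0.6002132296562195, 0.126104474067688), (0.0249024648219347, 0.032002631574869156), 15.069275856018066)
pad scene 67 [0.6033 0.1225 0.0835] ((0.6030281186103821, 0.12168114632368088), (0.023472623899579048, 0.035804763436317444), 13.67421817779541)
[ 25.  10. -14.   0. -65.  79.]
[ 30.  19. -14.  -0. -56.  74.]
[ 30.  26. -20.   0. -44.  74.]
to [0.58 0.   0.22] [180, 0, 14] travel [0.187, -0.577, 0.053] dr [-0.0005, 0.0, -0.0]
to [0.603 0.126 0.12 ] [180, 0, 14] travel [0.105, -0.232, 0.2] dr [0.0, 0.0, 0.0]
```

View pics/t6.png

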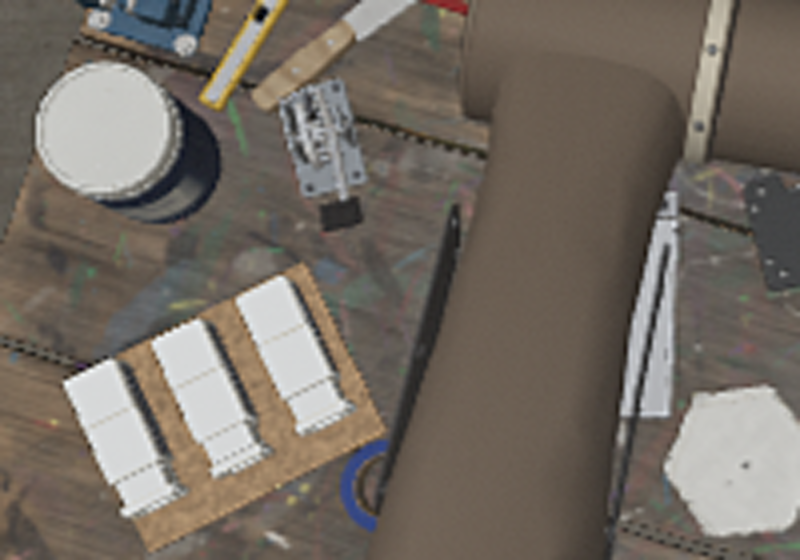

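The top crop shows all three bottles within the mat, at about (115,435), (210,395) and (295,350), and the lever pad up at (341,213). I'll move the closed fingers above the pad.

jog_arm(travel=[[0.187, -0.577, 0.053], [0.187, -0.577, 0.053], [0.187, -0.577, 0.053], [0.187, -0.577, 0.053], [0.187, -0.577, 0.053], [0.187, -0.577, 0.053], [0.187, -0.577, 0.053], [0.187, -0.577, 0.053], [0.187, -0.577, 0.053], [0.187, -0.577, 0.053]], dr=[[0, 0, 0], [0, 0, 0], [0, 0, 0], [0, 0, 0], [0, 0, 0], [0, 0, 0], [0, 0, 0], [0, 0, 0], [0, 0, 0], [0, 0, 0]], claw=[0, 0, 0, 0, 0, 0, 0, 0, 0, 0])

```text
time_s: 52.15
tcp_pos: [0.5808, -0.001, 0.2202]
eef_rot: [-179.8, 0.0, 13.9]
contact_force: [-0.1, -0.4, 0.7]
gripper_width: 0.0004
gripper_force: 0.0
```

jog_arm(travel=[[0.04, -0.08, 0.05], [0.08, -0.16, 0.1], [0.103, -0.232, 0.15], [0.103, -0.232, 0.2], [0.103, -0.232, 0.2], [0.103, -0.232, 0.2], [0.103, -0.232, 0.2], [0.103, -0.232, 0.2], [0.103, -0.232, 0.2], [0.103, -0.232, 0.2]], dr=[[0, 0, 0], [0, 0, 0], [0, 0, 0], [0, 0, 0], [0, 0, 0], [0, 0, 0], [0, 0, 0], [0, 0, 0], [0, 0, 0], [0, 0, 0]], claw=[0, 0, 0, 0, 0, 0, 0, 0, 0, 0])

```text
time_s: 53.4
tcp_pos: [0.6027, 0.1252, 0.1209]
eef_rot: [-179.8, -0.0, 14.0]
contact_force: [0.6, 0.1, -0.2]
gripper_width: 0.0004
gripper_force: 0.0
```

```bash
python3 - <<'E'
from chk import *
z=[0,0,0]
C=did(([.187,-.577,.053],z),([.103,-.232,.2],z))
c=tray('scene'); cv2.imwrite('pics/s7.png',cv2.resize(c['pixels'][130:250,260:420,::-1],None,fx=4.5,fy=4.5,interpolation=cv2.INTER_CUBIC))
goto([.602,.1245,.036],[180,0,14],C)
E
```

```text
t 53.4 cmd [0.6018 0.1251 0.1202] [-179.8    0.    14. ] err mm [0.9 0.1 0.7] rot [-179.8   -0.    14. ] F [ 0.6  0.1 -0.2] w 0.0004 j [ 30.  20. -15.  -0. -55.  74.]
scene in tray: px [292 184  16  27 160] [ 0.539 -0.094  0.029] [array([ 0.534, -0.088]), array([0.045, 0.102]), np.float64(45.832)]
to [0.602 0.124 0.036] [180, 0, 14] travel [0.0, 0.002, 0.168] dr [-0.0005, 0.0, -0.0]
```

View pics/s7.png

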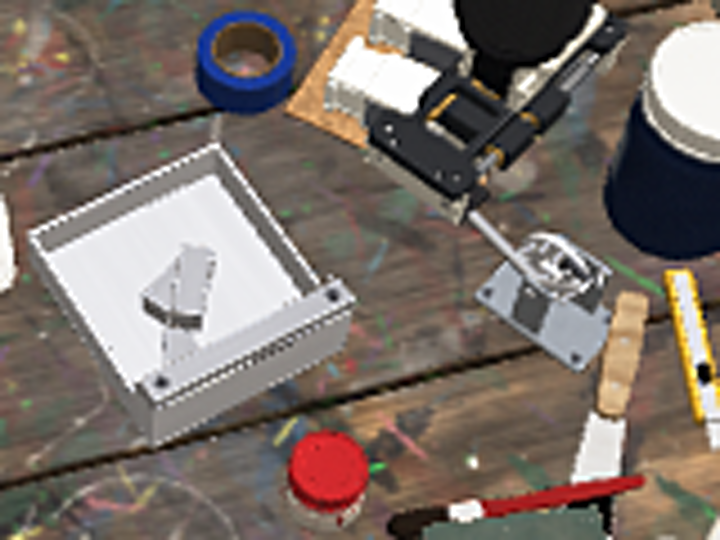

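The crop shows bars in the tray at (180,290) and the fingers above the pad at (465,205). The dark jar at (680,150) is close to the gripper, so I'll check its clearance before pressing.

```bash
python3 - <<'E'
from chk import *
C=np.load('cmd.npy'); P0=np.load('sceneP.npy'); P1=np.load('topP.npy')
for P in (P0,P1):
    q=(P-C[:3,3])@C[:3,:3]  # x fwd, y = -left
    m=(P[...,2]>.085)&(P[...,2]<.3)&(np.abs(q[...,0])<.2)&(np.abs(q[...,1])<.25)&(np.hypot(P[...,0]-.65,P[...,1]-.146)>.075)
    Q=q[m]; print(len(Q), 'z max',np.nanmax(P[m][:,2]).round(3),'x',Q[:,0].min().round(3),Q[:,0].max().round(3),'y',Q[:,1].min().round(3),Q[:,1].max().round(3))
    inb=(abs(Q[:,0])<.06)&(abs(Q[:,1])<.12); print('near body',inb.sum(),Q[inb][:5].round(3))
E
```

```text
1209 z max 0.169 x 0.046 0.156 y -0.208 -0.097
near body 6 [[ 0.058 -0.12  -0.03 ]
 [ 0.06  -0.118 -0.027]
 [ 0.059 -0.12   0.003]
 [ 0.06  -0.116  0.009]
 [ 0.057 -0.118  0.02 ]]
1161 z max 0.175 x -0.021 0.199 y -0.213 0.155
near body 3 [[ 0.06  -0.118 -0.011]
 [ 0.06  -0.119  0.004]
 [ 0.058 -0.12   0.016]]
```

jog_arm(travel=[[0, 0, 0.04], [0, 0, 0.07], [0, 0, 0.09], [0, 0, 0.11], [0, 0, 0.13], [0, 0, 0.145], [0, 0, 0.155], [0, 0, 0.16], [0, 0, 0.164], [0, 0, 0.164]], dr=[[0, 0, 0], [0, 0, 0], [0, 0, 0], [0, 0, 0], [0, 0, 0], [0, 0, 0], [0, 0, 0], [0, 0, 0], [0, 0, 0], [0, 0, 0]], claw=[0, 0, 0, 0, 0, 0, 0, 0, 0, 0])

```text
time_s: 54.7
tcp_pos: [0.6035, 0.1259, 0.0391]
eef_rot: [-179.7, -0.1, 14.0]
contact_force: [2.1, 0.0, 4.0]
gripper_width: 0.0007
gripper_force: 2.1
```

```bash
python3 - <<'E'
from chk import *
C=did(([0,0,.164],[0,0,0])); F=[]
for i in range(3): c=cam('scene'); F.append(r.get_state()['contact_force'].round(1).tolist())
print(F)
P=cloud(c); 
# lever/counter points seen in scene, tool-x profile
q=P-np.array([.6018,.1251,0]); a=np.radians(14); qx=q[...,0]*np.cos(a)+q[...,1]*np.sin(a); qy=-q[...,0]*np.sin(a)+q[...,1]*np.cos(a)
m=(abs(qy)<.014)&(qx>-.03)&(qx<.08)&(P[...,2]<.1)&(P[...,2]>.004)
for b in np.arange(-.03,.08,.01):
    s=P[...,2][m&(qx>=b)&(qx<b+.01)]
    if len(s): print(round(b,2),len(s),np.percentile(s,[5,50,95]).round(3))
E
```

```text
t 54.7 cmd [0.6017 0.1254 0.0382] [-179.8    0.    14. ] err mm [1.7 0.6 0.9] rot [-1.797e+02 -1.000e-01  1.400e+01] F [2.1 0.  4. ] w 0.0007 j [ 30.  25. -19.  -0. -45.  74.]
[[3.4, 0.1, 4.9], [2.5, -0.6, 3.7], [3.2, -0.6, 5.7]]
0.0 1 [0.005 0.005 0.005]
0.01 7 [0.036 0.038 0.044]
0.02 7 [0.041 0.044 0.045]
0.03 11 [0.006 0.043 0.047]
0.04 21 [0.005 0.009 0.049]
0.05 40 [0.005 0.047 0.068]
0.06 37 [0.005 0.052 0.082]
0.07 27 [0.057 0.065 0.092]
```

jog_arm(travel=[[0, 0, 0.002], [0, 0, 0.004], [0, 0, 0.006], [0, 0, 0.008], [0, 0, 0.01], [0, 0, 0.01], [0, 0, 0.01], [0, 0, 0.01], [0, 0, 0.01], [0, 0, 0.01]], dr=[[0, 0, 0], [0, 0, 0], [0, 0, 0], [0, 0, 0], [0, 0, 0], [0, 0, 0], [0, 0, 0], [0, 0, 0], [0, 0, 0], [0, 0, 0]], claw=[0, 0, 0, 0, 0, 0, 0, 0, 0, 0])

```text
time_s: 56.1
tcp_pos: [0.6031, 0.1259, 0.0352]
eef_rot: [-179.8, -0.1, 14.0]
contact_force: [-1.0, 0.6, 16.2]
gripper_width: 0.0004
gripper_force: 8.1
```

```bash
python3 - <<'E'
from chk import *
C=did(([0,0,.01],[0,0,0])); F=[]
for i in range(3): c=cam('scene'); F.append(r.get_state()['contact_force'].round(1).tolist())
print(F)
E
```

```text
t 56.1 cmd [0.6017 0.1254 0.0332] [-179.8    0.    14. ] err mm [1.4 0.5 2. ] rot [-1.798e+02 -1.000e-01  1.400e+01] F [-1.   0.6 16.2] w 0.0004 j [ 30.  25. -20.  -0. -45.  74.]
[[-0.6, 0.1, 16.3], [-1.7, 0.7, 15.8], [-1.4, 0.4, 16.6]]
```

jog_arm(travel=[[0, 0, 0.002], [0, 0, 0.002], [0, 0, 0.002], [0, 0, -0.03], [0, 0, -0.07], [0, 0, -0.12], [0, 0, -0.17], [0, 0, -0.174], [0, 0, -0.174], [0, 0, -0.174]], dr=[[0, 0, 0], [0, 0, 0], [0, 0, 0], [0, 0, 0], [0, 0, 0], [0, 0, 0], [0, 0, 0], [0, 0, 0], [0, 0, 0], [0, 0, 0]], claw=[0, 0, 0, 0, 0, 0, 0, 0, 0, 0])

```text
time_s: 57.5
tcp_pos: [0.6016, 0.1248, 0.1193]
eef_rot: [-179.8, 0.2, 14.0]
contact_force: [-0.3, -0.5, -0.5]
gripper_width: 0.0003
gripper_force: 0.0
```

```bash
python3 - <<'E'
from chk import *
C=did(([0,0,-.174],[0,0,0]))
c=cam('scene'); P=cloud(c); v=c['pixels'].max(-1); z=P[...,2]
m=(v<85)&(z>.02)&(z<.1)&(abs(P[...,0]-.6)<.03)&(abs(P[...,1]-.125)<.03)
print('pad',m.sum(),np.median(P[m],0).round(4))
a=c['pixels'][160:215,350:405,::-1]; b=cv2.imread('pics/scene0.png')[160:215,350:405]
cv2.imwrite('pics/wh.png',cv2.resize(np.hstack([b,a]),None,fx=7,fy=7,interpolation=cv2.INTER_CUBIC))
E
```

```text
t 57.5 cmd [0.6018 0.1251 0.1202] [-179.8    0.    14. ] err mm [-0.2 -0.3 -0.9] rot [-179.8    0.2   14. ] F [-0.3 -0.5 -0.5] w 0.0003 j [ 30.  20. -15.  -0. -55.  74.]
pad 25 [0.6097 0.1282 0.0825]
```

View pics/wh.png

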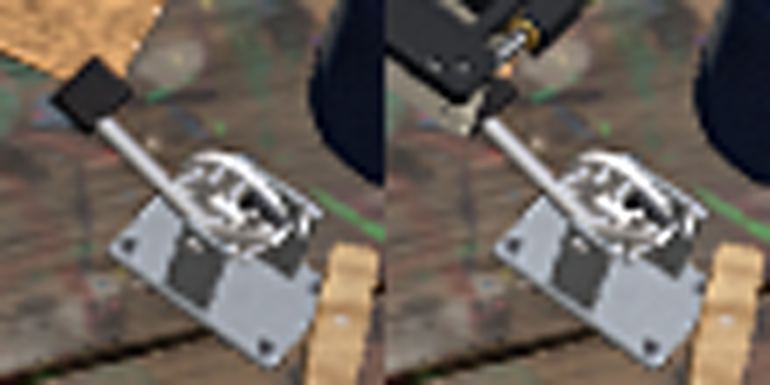

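The two crops, start on the left and now on the right, both show the lever back up (pad at (95,95) and (490,95)). The wheel pins look the same, as one 30° step would leave them. Two strokes to go.

jog_arm(travel=[[0, 0, 0.06], [0, 0, 0.1], [0, 0, 0.14], [0, 0, 0.166], [0, 0, 0.174], [0, 0, 0.176], [0, 0, 0.176], [0, 0, 0.1], [0, 0, 0.04], [0, 0, 0]], dr=[[0, 0, 0], [0, 0, 0], [0, 0, 0], [0, 0, 0], [0, 0, 0], [0, 0, 0], [0, 0, 0], [0, 0, 0], [0, 0, 0], [0, 0, 0]], claw=[0, 0, 0, 0, 0, 0, 0, 0, 0, 0])

```text
time_s: 58.8
tcp_pos: [0.6027, 0.1254, 0.122]
eef_rot: [-179.7, -0.0, 14.0]
contact_force: [-0.0, -0.2, -0.7]
gripper_width: 0.0006
gripper_force: 0.0
```

jog_arm(travel=[[0, 0, 0], [0, 0, 0.06], [0, 0, 0.1], [0, 0, 0.14], [0, 0, 0.166], [0, 0, 0.174], [0, 0, 0.176], [0, 0, 0.176], [0, 0, 0.176], [0, 0, 0.176]], dr=[[0, 0, 0], [0, 0, 0], [0, 0, 0], [0, 0, 0], [0, 0, 0], [0, 0, 0], [0, 0, 0], [0, 0, 0], [0, 0, 0], [0, 0, 0]], claw=[0, 0, 0, 0, 0, 0, 0, 0, 0, 0])

```text
time_s: 60.05
tcp_pos: [0.6032, 0.1256, 0.035]
eef_rot: [-179.8, -0.1, 14.0]
contact_force: [-6.2, -1.5, 21.9]
gripper_width: 0.0005
gripper_force: 11.0
```

jog_arm(travel=[[0, 0, -0.06], [0, 0, -0.12], [0, 0, -0.18], [0, 0, -0.3], [0, 0, -0.36], [0, 0, -0.36], [0, 0, -0.36], [0, 0, -0.36], [0, 0, -0.36], [0, 0, -0.36]], dr=[[0, 0, 0], [0, 0, 0], [0, 0, 0], [0, 0, 0], [0, 0, 0], [0, 0, 0], [0, 0, 0], [0, 0, 0], [0, 0, 0], [0, 0, 0]], claw=[0, 0, 0, 0, 0, 0, 0, 0, 0, 0])

```text
time_s: 61.3
tcp_pos: [0.6026, 0.1248, 0.212]
eef_rot: [-179.8, 0.1, 14.0]
contact_force: [-1.0, -1.1, 0.0]
gripper_width: 0.0005
gripper_force: 0.0
```

```bash
python3 - <<'E'
from chk import *
z=[0,0,0]
C=did(([0,0,.176],z),([0,0,-.36],z))
goto([.53,.0,.3],[180,0,14],C); tray('scene'); c=tray('top'); bottles('top')
P=cloud(c); m=(abs(P[...,0]-.53)<.11)&(abs(P[...,1]+.07)<.1)
cv2.imwrite('pics/t9.png',cv2.resize(c['pixels'][185:260,215:290,::-1],None,fx=8,fy=8,interpolation=cv2.INTER_CUBIC))
E
```

```text
t 61.3 cmd [0.6019 0.1248 0.2122] [-179.8    0.    14. ] err mm [ 0.7 -0.  -0.2] rot [-1.798e+02  1.000e-01  1.400e+01] F [-1.  -1.1  0. ] w 0.0005 j [ 30.  16.  -8.  -0. -66.  74.]
to [0.53 0.   0.3 ] [180, 0, 14] travel [-0.2, 0.207, -0.176] dr [-0.0005, 0.0, -0.0]
scene in tray: px [292 184  14  27 147] [ 0.55  -0.095  0.028] [array([ 0.534, -0.088]), array([0.04 , 0.101]), np.float64(63.699)]
top in tray: px [245 208  26  27 187] [ 0.532 -0.092  0.03 ] [array([ 0.54, -0.09]), array([0.047, 0.122]), np.float64(48.173)]
bottle 0.4856 0.1721 yaw 26.6 size 0.129 0.049 z 0.054
bottle 0.4496 0.2447 yaw 25.8 size 0.129 0.049 z 0.055
bottle 0.416 0.3176 yaw 26.6 size 0.128 0.05 z 0.054
```

View pics/t9.png

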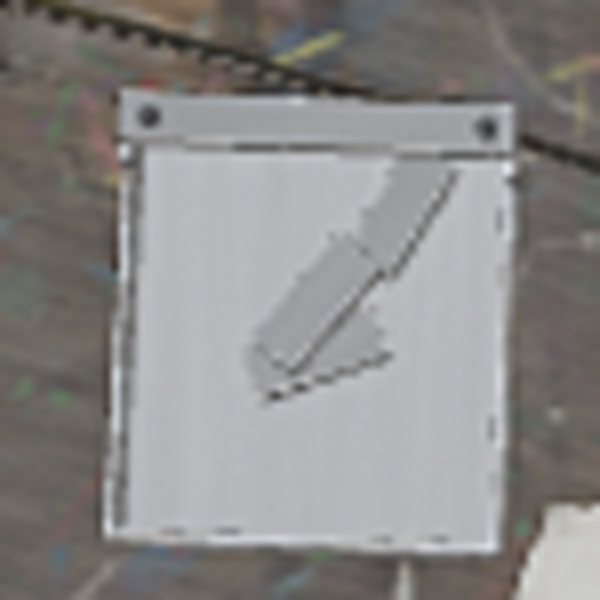

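The tray crop shows all three bars: one at the ledge (410,215), and one (315,300) lying on another (330,360). All three bottles are on the mat and the lever has been pushed three times, so I'll hand in.

```bash
python3 -c "
from plant import r
print(r.close_job())"
```

```text
the job is handed in; nothing more can be done
None
```

The job is handed in: all three bottles held bars, all three bars are in the tray, the bottles lie on the mat, and the counter lever was pushed fully down three times. I could not read the counter wheel in the camera images, so the count rests on the lever hitting its stop.

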